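# Change the vial in the mixer

### The arm

A 7-joint arm with a two-finger parallel gripper is mounted at the origin on a cart in front of the work surface, level with it; the furniture and walls round the work are solid. World frame = base frame: x ahead of the robot, y to its left, z up, the work surface at z = 0. Lengths are in m, angles in rad, forces in N, time in s.
With the tool pointing down it reaches from about 0.35 to 0.9 m from the base axis. Payload 19.9 kg.
Tool frame: the origin (TCP) lies midway between the tips of the shut fingers; the grasp point (between the pads) lies 19 mm behind it (r.grip_point_offset is the distance from the TCP to the grasp point, in m); z points along the fingers, y is the direction in which the jaws open and shut (so a half turn about z gives the same grasp; the last joint's range is limited). The gripper opens to 85 mm and grips with 20 to 120 N. Pads are 22 mm wide; open, the fingers measure 114 mm over their backs; the gripper's body (76 mm by 85 mm) begins 54 mm behind the grasp point. The pads swing forward as they close: fully open they stand 13 mm farther back than shut.
Start: joints at [-1.252, 0.417, -0.01, 1.614, 0.005, 1.111, -0.053], TCP at [0.22, 0.585, 0.231] pointing down, gripper open.
Joint ranges: [-2.81, 2.81], [-0.39, 2.02], [-1.27, 1.25], [0.06, 2.57], [-1.19, 4.33], [0.19, 2], [-2.82, 2.82]. Speed limits (rad/s): [1.89, 1.89, 2.39, 2.39, 3.01, 3.01, 3.01].

### API

Orientations are given as a 3x3 rotation matrix whose columns are the frame's x, y, z axes.
In Python, from cell import r gives the robot as it stands.
- The arm moves only by the tool drive_tool, never from a script. Its argument "steps" is a list of rows, each an object with "twist": the turn, a rotation vector about the world's x, y, z normalised to -1 to 1, where 1 is pi rad, a list of three; "offset": the shift along the world's x, y, z normalised to -1 to 1, where 1 is 150 mm, a list of three; "hand": the closure, from 0 (fully open) to 1 (shut). A call has 1 to 8 rows; each row shifts and turns the pose as measured when the row begins; what a row does not reach is not made up. A row lasts 1/10 s, in which the tool goes at most 50 mm and 8.59 degrees, less where a joint would pass 70% of its speed; a pose out of reach is approached as far as the arm can. A call with a number of a shift or a turn outside -1 to 1 is refused whole. A call with a gripper value outside its range is refused whole. The fingers move at their own pace and stop on an object; "newtons" is the grip in N (left out, the last holds). Time passes only in rows, so rows that do not move let the fingers close. It gives the time, the measured TCP pose, the force and the opening at its end, in the units of the state.
- r.get_obs(): the state, without advancing time (a new reading comes with each control period).
- r.get_image(name): name is "scene" or "top"; returns the picture (480x640x3 uint8, red, green, blue); there is no depth.
- r.camera_model(name): a dict with "vertical_fov" (degrees; the focal length in pixels is half the picture's height over the tangent of half this angle, whatever the lens; pixels are square), "cx", "cy" (the principal point, pixels), "rvec" (rotation vector, rad) and "tvec" (3), from world to camera coordinates, as OpenCV has them. Camera axes: x right, y down, z forward; pixel columns grow to the right and rows downward; lengths in m; the calibration is good to about 2 mm. A picture is of the moment at which its call begins. camera_model takes no time and is no camera call.
- r.sign_off(): hands the job in, once; it reports no verdict.
Trained networks look in the newest picture that a camera, given by its name, has taken for a name from the list of things; names that differ only in an ending like _2 or _b are one class to them, and where a whole thing is asked for, a point or a joint stands for the part that bears it (a point fixed in the world has none). Each returns a list of dicts, best first, with "p" (0 to 1); they miss things now and then, are a little off and sometimes report something else, mostly with a low value. They report only what shows in the picture. A call takes as long as a camera call. They do not tell look-alikes from the thing itself.
- r.cut_out(camera, thing): "mask" (480x640 bool, what is visible of it) and "box" ([centre column, centre row, width, height] in pixels, round what is visible of it).
- r.pinpoint(camera, thing): "xy" ([column, row] in pixels: a listed point, or the origin of a listed thing).
The state is a dict: "time_s": time; "q": joint angles; "dq": joint speeds; "joint_efforts": joint torques, N m; "ee_pos": TCP position; "tcp_rot": TCP orientation; "ft_force": force on the tool from outside, world axes, zero at the start; "ft_torque": the same for the moment, N m; "grip_width": opening from 0.0 (shut) to 1.0 (fully open).
Only numpy, scipy, OpenCV 4.12 (cv2) and the standard library are available. Lean on these libraries where they do the work, as an engineer would, in place of code of your own. Each camera call takes 0.05 s, during which the arm holds its last target. There are 200 camera calls.

### The job

The vial mixer is still running forward: first set its toggle lever upright to the centre off position, without throwing it over into reverse. Then take the flat-capped vial out of the mixer's well and stand it fully home in the empty hole of the rack, and after that take the one vial with a nozzle from the rack and stand it fully home in the mixer's well. Leave the switch off, the other vials in their holes, and the things on the bench where they are.

Things in the scene. Friction and masses are not known exactly. Their poses are not given: they have to be found in the camera images.
- mixer: vial mixer, a grey box 96 x 148 x 64 mm, fixed to the bench; origin at the centre of its underside, z up, y along its length. One end (+y) has the well in its flat top; the toggle switch stands on the other (-y) end. The top of the box is level, at 64 mm
- mixer_well (a point): centre of the mouth of the mixer's well, at the height of the mixer's top (64 mm above the bench, at 0, 45 mm in the mixer's frame): a round hole 20.5 mm in diameter and 44 mm deep with a 2 mm chamfer, so a vial that is fully home has its underside 20 mm above the bench
- toggle (a joint): angle of the toggle lever in rad, range -0.45 to 0.45: 0 = upright, the centre off position; positive = leaning towards the mixer's -y end (away from the well), running forward; negative = leaning towards the well, reverse. It has no spring and stays where friction leaves it (about 1 N at the tip moves it). It starts at 0.28 to 0.45
- toggle_pivot (a point): pivot of the toggle lever, 66 mm above the bench, at 0, -50 mm in the mixer's frame. The lever is a slim steel bat, 40 mm long from the pivot to its tip and 10 mm thick near the tip; it swings in the mixer's y-z plane about the mixer's x axis
- toggle_tip (a point): end of the toggle lever, 40 mm from its pivot
- rack: white vial rack, a block 96 x 114 x 50 mm, fixed to the bench; origin at the centre of its underside, z up. Six round holes 20.5 mm wide, 42 mm deep, 2 mm chamfer, in rows along y at x = -27 and +27 mm (30 mm between the caps of the rows, 12 mm between neighbours in a row). A vial fully home has its underside 8 mm above the bench. Five holes are filled, one is empty; which ones varies
- vial_mixed: the vial that stands in the mixer's well at the start: 18 mm diameter clear tube with a grey filling, 92 mm tall overall, under a round black flat-topped ribbed cap 24 mm in diameter that takes up the top 18 mm; origin at the centre of its underside, z along the tube to the cap; 30 g
- vial_next: the only vial with a nozzle, in one of the rack's holes: 18 mm diameter clear tube with a grey filling, 95 mm tall overall, with a round black cap 22 mm in diameter from 58 to 80 mm above its underside and a slim nozzle (12 mm down to 9 mm in diameter) on top of the cap; origin at the centre of its underside, z along the tube to the nozzle; 30 g
- rack_hole0 (a point): centre of the mouth of the rack hole at x = -27, y = -36 mm in the rack's frame, 50 mm above the bench
- rack_hole1 (a point): centre of the mouth of the rack hole at x = -27, y = 0 mm in the rack's frame, 50 mm above the bench
- rack_hole2 (a point): centre of the mouth of the rack hole at x = -27, y = 36 mm in the rack's frame, 50 mm above the bench
- rack_hole3 (a point): centre of the mouth of the rack hole at x = 27, y = -36 mm in the rack's frame, 50 mm above the bench
- rack_hole4 (a point): centre of the mouth of the rack hole at x = 27, y = 0 mm in the rack's frame, 50 mm above the bench
- rack_hole5 (a point): centre of the mouth of the rack hole at x = 27, y = 36 mm in the rack's frame, 50 mm above the bench
- vial_a: one of four vials that stay in the rack: 18 mm diameter clear tube with a grey filling, 92 mm tall overall, under a round black flat-topped ribbed cap 24 mm in diameter that takes up the top 18 mm; origin at the centre of its underside, z along the tube to the cap; 30 g
- vial_b: one of four vials that stay in the rack: 18 mm diameter clear tube with a grey filling, 92 mm tall overall, under a round black flat-topped ribbed cap 24 mm in diameter that takes up the top 18 mm; origin at the centre of its underside, z along the tube to the cap; 30 g
- vial_c: one of four vials that stay in the rack: 18 mm diameter clear tube with a grey filling, 92 mm tall overall, under a round black flat-topped ribbed cap 24 mm in diameter that takes up the top 18 mm; origin at the centre of its underside, z along the tube to the cap; 30 g
- vial_d: one of four vials that stay in the rack: 18 mm diameter clear tube with a grey filling, 92 mm tall overall, under a round black flat-topped ribbed cap 24 mm in diameter that takes up the top 18 mm; origin at the centre of its underside, z along the tube to the cap; 30 g
- boom_end (a point): lower corner, on the robot's side and to the right, of the block at the end of the microscope's fixed boom. The block reaches 180 mm to the left (+y), 50 mm away from the robot (+x) and 190 mm up; from it two bars, 190 to 290 mm above the bench and at least 10 mm farther from the robot than this point, run on to the left past the mixer. The arm must keep on the robot's side of them
- flux_bottle: bystander: small bottle with an orange needle top, 30 mm in diameter, 86 mm tall, standing; origin under its centre
- cell_0: bystander: battery cell 14 mm in diameter, 51 mm tall, standing; origin under its centre
- cell_1: bystander: another such cell, standing, 14 x 51 mm; origin under its centre
- flux_tin: bystander: round tin 34 mm in diameter, 22 mm tall; origin under its centre
Mind the look-alikes: they are no part of the job. Leave any blue look-alike of the vial_next alone.

How it is judged:
By the outcome, as a careful person would: the job done as asked, in the order asked, and still so for the second after the job is handed in, with the robot touching nothing.
It also fails if it takes over 62 s, if anything falls off the work surface, if the arm or the gripper's body presses on something with over 40 N, if the wrist force passes 120 N, or if a joint passes its speed limit or range.

## Working session

There is one attempt and no reset: what is moved stays moved. The work goes in short steps, Python scripts to look and compute and a tool call to move; the robot and the scene stay as the last step left them, time stands still between calls to the robot, and variables do not carry over. Pictures are saved under pics/ and viewed, about 8 in all and at most 12, crops included, and the job is handed in when it is done.

Besides the shell and the picture viewer there is one more tool, called after ">>>" as name(argument=value, ...), one argument or row to a line, values as JSON. drive_tool: Moves the arm, as the interface text tells. Its arguments: {"type":"object","properties":{"steps":{"type":"array"},"newtons":{"type":"number"}},"required":["steps"]}

```bash
mkdir -p pics
cat > h.py <<'E'
import numpy as np, cv2
from cell import r
def cam(n):
    m=r.camera_model(n); R=cv2.Rodrigues(np.array(m['rvec'],float))[0]; t=np.array(m['tvec'],float).ravel()
    f=240/np.tan(np.radians(m['vertical_fov'])/2); return R,t,f,m['cx'],m['cy']
def ray(n,uv,z):
    R,t,f,cx,cy=cam(n); d=R.T@np.array([(uv[0]-cx)/f,(uv[1]-cy)/f,1]); c=-R.T@t
    return c+d*(z-c[2])/d[2]
def proj(n,p):
    R,t,f,cx,cy=cam(n); q=R@np.array(p)+t; return np.array([cx+f*q[0]/q[2],cy+f*q[1]/q[2]])
def save(n,name,crop=None,s=1):
    im=r.get_image(n)[:,:,::-1]
    if crop: im=im[crop[1]:crop[3],crop[0]:crop[2]]
    cv2.imwrite('pics/'+name,cv2.resize(im,None,fx=s,fy=s,interpolation=cv2.INTER_CUBIC))
E
python3 - <<'E'
from h import *
np.set_printoptions(precision=4,suppress=True)
save('scene','s1.png');save('top','t1.png')
for c in('scene','top'):
    print(c,r.camera_model(c), 'pos',-cam(c)[0].T@cam(c)[1])
Z=dict(mixer=0,mixer_well=.064,toggle_pivot=.066,toggle_tip=.104,rack=0,boom_end=.0,vial_mixed=.02,vial_next=.008,flux_bottle=0,cell_0=0,flux_tin=0,**{f'rack_hole{i}':.05 for i in range(6)})
for c in('scene','top'):
    for k,z in Z.items():
        for d in r.pinpoint(c,k)[:6]:
            print(c,k,round(d['p'],2),np.round(d['xy'],1),ray(c,d['xy'],z)[:2])
o=r.get_obs();print(o)
E
```

```text
scene {'vertical_fov': 53.492088345217375, 'cx': 316.8763282447418, 'cy': 234.84371798518927, 'rvec': array([ 2.0557, -1.2348,  0.5272]), 'tvec': array([-0.2652,  0.3367,  0.7144])} pos [-0.1252 -0.3669  0.7374]
top {'vertical_fov': 46.604502508551136, 'cx': 320.6938908778386, 'cy': 242.65096841562996, 'rvec': array([ 2.1494, -2.1082,  0.2018]), 'tvec': array([-0.0773,  0.47  ,  1.3338])} pos [ 0.2216 -0.0614  1.3975]
scene mixer 0.79 [225.  243.7] [0.4347 0.1593]
scene mixer_well 0.67 [204.5 221.2] [0.4207 0.1915]
scene mixer_well 0.35 [400.  290.9] [ 0.4361 -0.2398]
scene toggle_pivot 0.84 [241.2 235.8] [0.4187 0.0966]
scene toggle_pivot 0.65 [383.8 309.2] [ 0.3823 -0.2299]
scene toggle_tip 0.48 [241.2 224.4] [0.4147 0.0888]
scene toggle_tip 0.19 [403.7 279.5] [ 0.4301 -0.2439]
scene rack 0.83 [410.5 312.5] [ 0.4488 -0.2645]
scene rack 0.74 [435.  309.1] [ 0.4787 -0.3034]
scene boom_end 0.67 [369.4 218. ] [ 0.6615 -0.0868]
scene vial_mixed 0.5 [432.5 308.2] [ 0.4621 -0.3003]
scene vial_next 0.82 [339.5 303.4] [ 0.399  -0.1375]
scene vial_next 0.79 [475.3 333.2] [ 0.4538 -0.3858]
sc
[... 4876 characters left out ...]
.4 264.3] [ 0.4202 -0.2591]
top rack_hole5 0.73 [416.  268.1] [ 0.4117 -0.302 ]
top rack_hole5 0.67 [403.4 247.8] [ 0.4614 -0.2716]
{'time_s': 1.8, 'q': array([-1.2525,  0.4174, -0.0103,  1.6136,  0.0047,  1.1107, -0.053 ]), 'dq': array([-0.0021,  0.0003,  0.0022, -0.0004, -0.0006,  0.0002, -0.0002]), 'joint_efforts': array([  0.0002, -86.4202,   0.6781, -43.5202,   0.0191,   0.002 ,
         0.    ]), 'ee_pos': array([0.22  , 0.585 , 0.2313]), 'tcp_rot': array([[-0.936 ,  0.3521,  0.    ],
       [ 0.3521,  0.936 , -0.0001],
       [-0.    , -0.0001, -1.    ]]), 'ft_force': array([-0.1797, -0.2655, -0.1114]), 'ft_torque': array([ 0.0245, -0.0153,  0.0086]), 'grip_width': 0.9977066271515594}
```

Run:
```python
from h import *
a=cv2.imread('pics/s1.png');b=cv2.imread('pics/t1.png')
cv2.imwrite('pics/s1c.png',cv2.resize(a[180:380,170:520],(800,457),interpolation=3))
cv2.imwrite('pics/t1c.png',cv2.resize(b[180:330,180:470],(800,414),interpolation=3))
```

```text
(no output)
```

View pics/s1c.png

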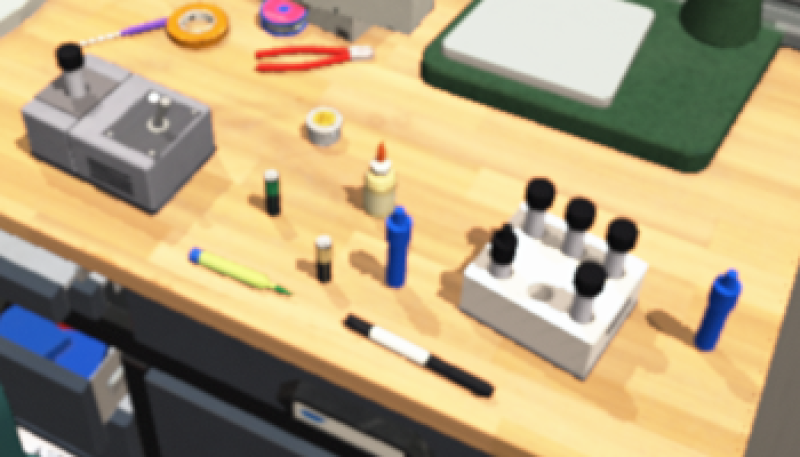

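View pics/t1c.png

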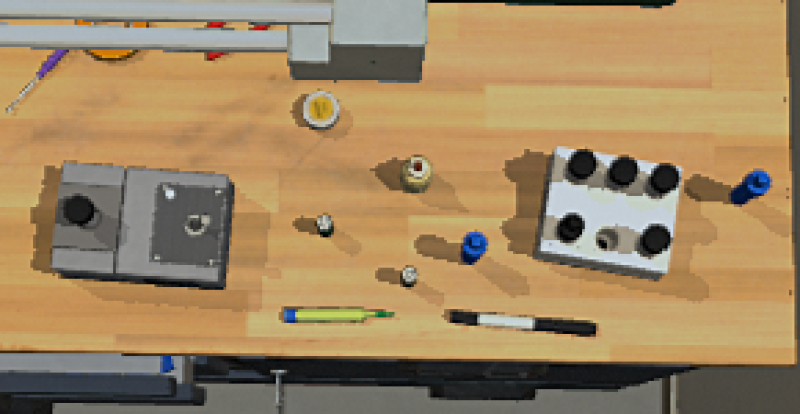

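The scene picture shows the mixer at left, with its lever leaning to the right (away from the well). The rack is at right, with the empty hole in the middle of the near row (crop 542,293) and the black nozzle vial at the left of that row (503,245). Two blue look-alikes stand loose. The top picture agrees: empty hole at crop 605,240, nozzle vial at 570,228.

```bash
cat > fit.py <<'E'
from h import *
from scipy.optimize import least_squares
def blobs(im,thr=60):
    m=(im.max(2)<thr).astype(np.uint8); n,l,s,c=cv2.connectedComponentsWithStats(m,connectivity=4)
    return [(c[i],s[i]) for i in range(1,n) if 12<s[i,4]<400]
def cyl(p,z0,z1,R):
    a=np.linspace(0,2*np.pi,24,endpoint=False)
    return [(p[0]+R*np.cos(t),p[1]+R*np.sin(t),z) for z in(z0,z1) for t in a]
def cen(n,pts):
    h=cv2.convexHull(np.array([proj(n,q) for q in pts],np.float32)); M=cv2.moments(h); return np.array([M['m10'],M['m01']])/M['m00'],M['m00']
E
python3 - <<'E'
from fit import *
np.set_printoptions(precision=4,suppress=True)
A={'scene':cv2.imread('pics/s1.png'),'top':cv2.imread('pics/t1.png')}
for n in A:
    for c,s in blobs(A[n]): 
        if 170<c[0]<520 and 180<c[1]<340: print(n,c,s)
    print(cen(n,cyl((.4757,-.2323),.082,.1,.012)),cen(n,cyl((.421,.194),.094,.112,.012)))
E
```

```text
scene [476.142  184.7192] [467 170  21  30 317]
scene [200.1735 204.8265] [195 200  11  11  98]
scene [217.7172 257.0505] [209 250  19  15  99]
scene [405.8629 264.8871] [401 259  11  13 124]
scene [289.     269.3158] [287 266   5   8  38]
scene [423.2846 273.7462] [418 267  12  14 130]
scene [441.5036 282.7591] [436 276  12  14 137]
scene [389.9562 287.4015] [385 279  11  17 137]
scene [427.5759 301.8165] [422 295  13  15 158]
scene [310.9688 298.9062] [309 296   5   7  32]
scene [326.3158 322.1842] [322 319   9   8  38]
(array([405.6576, 265.2586]), 187.25928711192682) (array([200.4964, 206.6477]), 151.12075837189332)
top [390.4884 239.5116] [386 234  10  12  86]
top [405.3258 242.0337] [400 237  11  11  89]
top [420.0455 244.7273] [415 240  11  11  88]
top [448.4722 250.0556] [445 246   8   8  36]
top [376.7143 254.2143] [376 249   3  12  14]
top [208.1485 255.8812] [203 251  13  12 101]
top [386.2133 262.3067] [382 258  10  10  75]
top [261.4 269.8] [260 259   4  23  30]
top [416.8901 266.7253] [412 262  11  11  91]
top [230.274  280.9795] [201 278  60   7 146]
top [347.825 294.875] [343 293  10   5  40]
top [384.5612 298.1429] [373 296  23   6  98]
(array([389.5845, 238.6149]), 94.16626707627438) (array([208.8087, 256.9355]), 99.69740847684443)
```

```bash
cat > m.py <<'E'
from fit import *
np.set_printoptions(precision=4,suppress=True)
A={'scene':cv2.imread('pics/s1.png'),'top':cv2.imread('pics/t1.png')}
G={'scene':[(405.8,265),(423.3,273.7),(441.5,282.8),(427.6,301.8)],'top':[(390.5,239.5),(405.3,242),(420,244.7),(416.9,266.7)]}
W={'scene':(200.2,204.8),'top':(208.1,255.9)}
H=[(27,36),(27,0),(27,-36),(-27,-36)]
def meas(n,g,thr):
    b=[c for c,s in blobs(A[n],thr)]; d=[np.hypot(*(c-g)) for c in b]; i=int(np.argmin(d)); return b[i] if d[i]<4 else np.array([np.nan]*2)
def hole(p,h): c,s=np.cos(p[2]),np.sin(p[2]); return p[0]+(c*h[0]-s*h[1])/1e3,p[1]+(s*h[0]+c*h[1])/1e3
for thr in(60,75,90):
  M={n:[meas(n,g,thr) for g in G[n]] for n in A}; mw={n:meas(n,W[n],thr) for n in A}
  for use in(['scene'],['top'],['scene','top']):
    f=lambda p:np.nan_to_num(np.concatenate([cen(n,cyl(hole(p,h),.082,.1,.012))[0]-m for n in use for h,m in zip(H,M[n])]))
    s=least_squares(f,[.44,-.26,-.15]); p=s.x
    fw=lambda q:np.nan_to_num(np.concatenate([cen(n,cyl(q,.094,.112,.012))[0]-mw[n] for n in use]))
    sw=least_squares(fw,[.42,.19])
    print(thr,use,p,np.sqrt(np.mean(s.fun**2)),'h1',hole(p,(-27,0)),'h2',hole(p,(-27,36)),'well',sw.x,np.abs(sw.fun).max())
E
python3 m.py
python3 - <<'E'
import cv2
b=cv2.imread('pics/t1.png');cv2.imwrite('pics/t1m.png',cv2.resize(b[230:290,190:275],(800,565),interpolation=3))
E
```

```text
Traceback (most recent call last):
  File "m.py", line 14, in <module>
    s=least_squares(f,[.44,-.26,-.15]); p=s.x
  File "m.py", line 13, in <lambda>
    f=lambda p:np.nan_to_num(np.concatenate([cen(n,cyl(hole(p,h),.082,.1,.012))[0]-m for n in use for h,m in zip(H,M[n])]))
                                             ~~~^^^^^^^^^^^^^^^^^^^^^^^^^^^^^^^
  File "fit.py", line 10, in cen
    h=cv2.convexHull(np.array([proj(n,q) for q in pts],np.float32)); M=cv2.moments(h); return np.array([M['m10'],M['m01']])/M['m00'],M['m00']
                               ~~~~^^^^^
  File "h.py", line 10, in proj
    R,t,f,cx,cy=cam(n); q=R@np.array(p)+t; return np.array([cx+f*q[0]/q[2],cy+f*q[1]/q[2]])
                ~~~^^^
  File "h.py", line 4, in cam
    m=r.camera_model(n); R=cv2.Rodrigues(np.array(m['rvec'],float))[0]; t=np.array(m['tvec'],float).ravel()
ValueError: time passes only in moves, steps and waits
```

View pics/t1m.png

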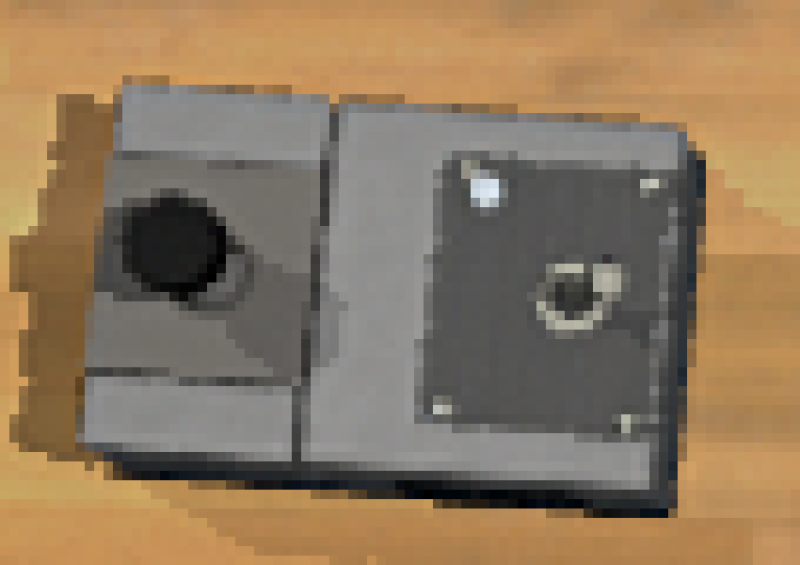

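```bash
python3 - <<'E'
import re
s=open('h.py').read()
s=s.replace("def cam(n):\n    m=r.camera_model(n);","import functools\n@functools.cache\ndef cam(n):\n    m=r.camera_model(n);")
open('h.py','w').write(s)
E
cat >> m.py <<'E'
cr=np.array([(125,82),(688,128),(660,490),(80,445)]); px=(cr+.5)/9.412-.5+[190,230]
C=np.array([ray('top',q,.064) for q in px])[:,:2]; print(C,'edges',[np.hypot(*(C[i]-C[i-3])) for i in range(4)])
L=[(-48,74)]  # far-left etc.
P=[(48,74),(48,-74),(-48,-74),(-48,74)]
s=least_squares(lambda p:np.concatenate([np.array(hole(p,h))-c for h,c in zip(P,C)]),[.42,.15,-.1]);p=s.x
print('mixer',p,s.fun*1e3,'well',hole(p,(0,45)),'pivot',hole(p,(0,-50)))
for th in(0,.28,.36,.45):
    q=hole(p,(0,-50-40*np.sin(th))); t=(*q,.066+.04*np.cos(th)); print(th,t,proj('top',t),proj('scene',t))
print('piv',proj('top',(*hole(p,(0,-50)),.066)),'tipseen',(np.array([(575,298),(610,272)])+.5)/9.412-.5+[190,230])
E
python3 m.py
```

```text
60 ['scene'] [ 0.4446 -0.2637 -0.1457] 0.13512489370047168 h1 (np.float64(0.41789373870948104), np.float64(-0.25979373318513016)) h2 (np.float64(0.42312094008218537), np.float64(-0.224175249699597)) well [0.4253 0.1982] 5.385497559018404e-07
60 ['top'] [ 0.4413 -0.2656 -0.1499] 0.11393310614070004 h1 (np.float64(0.41463968520691274), np.float64(-0.2615741252363969)) h2 (np.float64(0.4200175605165133), np.float64(-0.2259780797094793)) well [0.4235 0.1957] 3.6149111792838085e-07
60 ['scene', 'top'] [ 0.4428 -0.2644 -0.1528] 0.5996631581012776 h1 (np.float64(0.41616152648894966), np.float64(-0.26030371654620016)) h2 (np.float64(0.4216411707855792), np.float64(-0.22472319521243644)) well [0.424  0.1967] 0.5875455066795041
75 ['scene'] [ 0.4446 -0.2637 -0.1505] 0.07921519924361584 h1 (np.float64(0.41792845607587514), np.float64(-0.25965735750555746)) h2 (np.float64(0.4233263775473104), np.float64(-0.22406434634060798)) well [0.4252 0.1983] 2.3411638494508225e-07
75 ['top'] [ 0.4405 -0.2648 -0.1466] 0.15774422594630313 h1 (np.float64(0.41379399789252785), np.float64(-0.26083736426867754)) 
[... 1476 characters left out ...]
(0.41812955117722295), np.float64(0.09842725683248738))
0 (np.float64(0.41812955117722295), np.float64(0.09842725683248738), np.float64(0.10600000000000001)) [249.38   258.7746] [238.0474 221.0724]
0.28 (np.float64(0.4174912642690564), np.float64(0.08739147407764256), np.float64(0.10444221753243084)) [254.1556 259.2379] [242.5841 223.6176]
0.36 (np.float64(0.4173159183372496), np.float64(0.0843597972790001), np.float64(0.1034358729471174)) [255.4919 259.4024] [243.8668 224.5363]
0.45 (np.float64(0.41712492975056), np.float64(0.08105766382710704), np.float64(0.10201788409410709)) [256.9595 259.6021] [245.2822 225.6583]
piv [251.327  261.3085] tipseen [[250.6453 261.2148]
 [254.364  258.4524]]
```

Top crop: the mixer's top corners are at (125,82), (688,128), (660,490) and (80,445). The lever collar is at (575,298), with the tip leaning right to about (610,272).

Run:
```python
import cv2
b=cv2.imread('pics/s1.png');cv2.imwrite('pics/s1m.png',cv2.resize(b[195:275,175:270],(760,640)[:2],interpolation=3)[:600])
```

```text
(no output)
```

View pics/s1m.png

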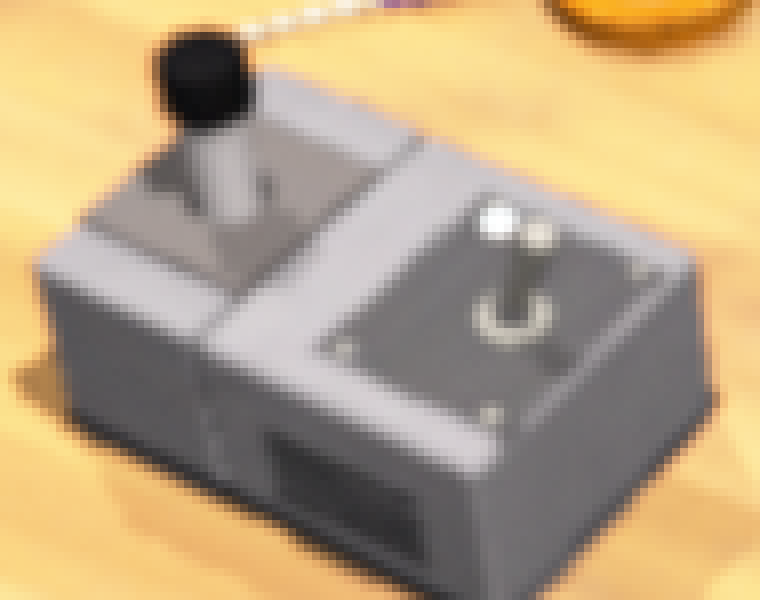

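Scene crop: the collar is at (513,313), the lever tip at (538,232), and the top-face corners at (38,268), (478,475) and (697,268).

```bash
cat > m2.py <<'E'
from fit import *
from m import hole
np.set_printoptions(precision=4,suppress=True)
f8=lambda a:(np.array(a)+.5)/8-.5+[175,195]
f9=lambda a:(np.array(a)+.5)/9.412-.5+[190,230]
S={'scene':[((-48,74,64),(38,268)),((-48,-74,64),(478,475)),((48,-74,64),(697,268)),((0,-50,66),(513,313))],
'top':[((48,74,64),(125,82)),((48,-74,64),(688,128)),((-48,-74,64),(660,490)),((-48,74,64),(80,445)),((0,-50,66),(575,298))]}
F={'scene':f8,'top':f9}
for use in(['scene'],['top'],['scene','top']):
    def f(p): return np.concatenate([proj(n,(*hole(p,h[:2]),h[2]/1e3))-F[n](c) for n in use for h,c in S[n]])
    s=least_squares(f,[.42,.15,-.06]);p=s.x
    print(use,p,s.fun.round(1),'well',hole(p,(0,45)),'piv',hole(p,(0,-50)))
    for n in use: print([ (th,(proj(n,(*hole(p,(0,-50-40*np.sin(th))),.066+.04*np.cos(th)))-F[n]({'scene':(538,232),'top':(610,272)}[n])).round(1)) for th in(.2,.28,.36,.45)])
E
python3 m2.py | tail -7
```

```text
[(0.2, array([-1.5, -1.4])), (0.28, array([-0.3, -0.6])), (0.36, array([1. , 0.3])), (0.45, array([2.4, 1.5]))]
['top'] [ 0.4211  0.1487 -0.0576] [-0.4 -0.2  0.4 -0.5 -0.4  0.3 -0.2  0.3  0.5  0.1] well (np.float64(0.4236671388432889), np.float64(0.19359556074310286)) piv (np.float64(0.4181960687343098), np.float64(0.0987532316286055))
[(0.2, array([-1.7,  0.6])), (0.28, array([-0.3,  0.8])), (0.36, array([1. , 0.9])), (0.45, array([2.5, 1.1]))]
['scene', 'top'] [ 0.4213  0.1497 -0.0625] [-1.1  0.  -0.1  1.1  1.7 -1.4  1.1  1.7 -0.7 -0.5  0.1 -0.4 -1.   0.3
 -0.7  0.1  0.1  0.1] well (np.float64(0.4241336769289197), np.float64(0.19465269912874586)) piv (np.float64(0.4182034988004473), np.float64(0.09983796932707112))
[(0.2, array([-1.1, -1. ])), (0.28, array([ 0.2, -0.2])), (0.36, array([1.5, 0.7])), (0.45, array([2.9, 1.9]))]
[(0.2, array([-2.2,  0.6])), (0.28, array([-0.8,  0.8])), (0.36, array([0.5, 0.9])), (0.45, array([2. , 1.1]))]
```

>>> drive_tool(
  steps=[
    {"twist": [0, 0, 0.012], "offset": [0.113, -0.283, -0.03], "hand": 0},
    {"twist": [0, 0, 0.012], "offset": [0.113, -0.283, -0.03], "hand": 0},
    {"twist": [0, 0, 0.012], "offset": [0.113, -0.283, -0.03], "hand": 0},
    {"twist": [0, 0, 0.012], "offset": [0.113, -0.283, -0.03], "hand": 0},
    {"twist": [0, 0, 0.012], "offset": [0.113, -0.283, -0.03], "hand": 0},
    {"twist": [0, 0, 0.012], "offset": [0.113, -0.283, -0.03], "hand": 0},
    {"twist": [0, 0, 0.012], "offset": [0.113, -0.283, -0.03], "hand": 0},
    {"twist": [0, 0, 0.012], "offset": [0.113, -0.283, -0.03], "hand": 0},
  ],
)

```text
time_s: 2.6
ee_pos: [0.355, 0.2376, 0.1943]
tcp_rot: [[-0.999, 0.038, 0.0], [0.038, 0.999, 0.004], [0.0, 0.004, -1.0]]
ft_force: [1.8, 1.1, 0.1]
grip_width: 1.005
```

```bash
cat > st.py <<'E'
from h import *
import sys
np.set_printoptions(precision=4,suppress=True)
o=r.get_obs();y=o['tcp_rot'][:,1];z=o['tcp_rot'][:,2]
print('t',o['time_s'],'p',o['ee_pos'],'yawy',round(float(np.arctan2(-y[0],y[1])),4),'z',z,'F',o['ft_force'],'M',o['ft_torque'],'g',round(float(o['grip_width']),4),'q7',o['q'][6])
if len(sys.argv)>1:
    t=np.array(eval(sys.argv[1])); print('offset units',(t[:3]-o['ee_pos'])/.15, 'twist z',(t[3]-np.arctan2(-y[0],y[1]))/np.pi if len(t)>3 else '')
E
python3 st.py "(.418,.0995,.08,-.06)"
```

```text
t 2.6 p [0.355  0.2376 0.1943] yawy -0.0384 z [ 0.0001  0.0041 -1.    ] F [1.8314 1.1368 0.1184] M [ 0.0093 -0.0622 -0.0175] g 1.005 q7 0.8925796625109809
offset units [ 0.4203 -0.9204 -0.7621] twist z -0.006866375843296852
```

>>> drive_tool(
  steps=[
    {"twist": [0, 0, -0.003], "offset": [0.12, -0.27, -0.05], "hand": 0},
    {"twist": [0, 0, -0.003], "offset": [0.12, -0.27, -0.05], "hand": 0},
    {"twist": [0, 0, 0], "offset": [0.1, -0.25, -0.05], "hand": 0},
    {"twist": [0, 0, 0], "offset": [0.1, -0.2, -0.05], "hand": 0},
    {"twist": [0, 0, 0], "offset": [0, 0, 0], "hand": 0},
  ],
)

```text
time_s: 3.1
ee_pos: [0.4242, 0.0776, 0.1646]
tcp_rot: [[-0.998, 0.063, 0.004], [0.063, 0.998, 0.005], [-0.004, 0.006, -1.0]]
ft_force: [0.4, 0.7, 0.6]
grip_width: 1.001
```

```bash
python3 st.py "(.418,.0995,.08,-.06)"
```

```text
t 3.1 p [0.4242 0.0776 0.1646] yawy -0.0629 z [ 0.0042  0.0054 -1.    ] F [0.4233 0.7337 0.61  ] M [0.0512 0.0709 0.0244] g 1.0006 q7 1.324973565374785
offset units [-0.0411  0.1463 -0.5638] twist z 0.0009340673844377201
```

>>> drive_tool(
  steps=[
    {"twist": [-0.0017, 0.0013, 0.001], "offset": [-0.041, 0.146, -0.1], "hand": 0.2},
    {"twist": [0, 0, 0], "offset": [0, 0, -0.2], "hand": 0.3},
    {"twist": [0, 0, 0], "offset": [0, 0, -0.18], "hand": 0.3},
    {"twist": [0, 0, 0], "offset": [0, 0, -0.06], "hand": 0.3},
    {"twist": [0, 0, 0], "offset": [0, 0, 0], "hand": 0.3},
  ],
)

```text
time_s: 3.6
ee_pos: [0.4189, 0.101, 0.0827]
tcp_rot: [[-0.998, 0.062, 0.003], [0.062, 0.998, 0.002], [-0.003, 0.002, -1.0]]
ft_force: [0.2, 0.5, 0.5]
grip_width: 0.705
```

```bash
python3 st.py "(.418,.0995,.08,-.06)"; python3 -c "
from h import *
save('scene','s2.png',(170,190,290,280),6.6)"
```

```text
t 3.6 p [0.4189 0.101  0.0827] yawy -0.0616 z [ 0.0033  0.0018 -1.    ] F [0.1617 0.4547 0.4919] M [-0.0068 -0.0302  0.0075] g 0.7054 q7 1.3268420241178518
offset units [-0.0063 -0.0099 -0.0181] twist z 0.0005030470697014105
```

View pics/s2.png

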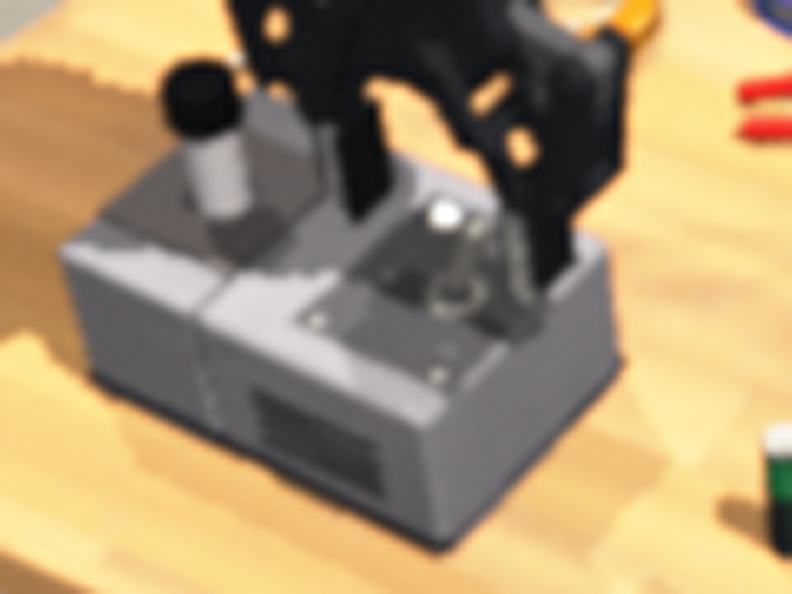

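The fingers straddle the lever, collar at (458,292), and touch nothing. Now I'll close gently.

>>> drive_tool(
  newtons=20,
  steps=[
    {"twist": [0, 0, 0], "offset": [-0.005, -0.008, -0.015], "hand": 0.5},
    {"twist": [0, 0, 0], "offset": [0, 0, 0], "hand": 0.6},
    {"twist": [0, 0, 0], "offset": [0, 0, 0], "hand": 0.7},
    {"twist": [0, 0, 0], "offset": [0, 0, 0], "hand": 0.75},
    {"twist": [0, 0, 0], "offset": [0, 0, 0], "hand": 0.8},
    {"twist": [0, 0, 0], "offset": [0, 0, 0], "hand": 0.83},
  ],
)

```text
time_s: 4.25
ee_pos: [0.4202, 0.1002, 0.0845]
tcp_rot: [[-0.998, 0.062, 0.009], [0.062, 0.998, 0.004], [-0.008, 0.005, -1.0]]
ft_force: [-0.9, -0.3, 0.6]
grip_width: 0.166
```

```bash
python3 st.py "(.418,.0995,.08,-.06)"
```

```text
t 4.25 p [0.4202 0.1002 0.0845] yawy -0.062 z [ 0.0087  0.0043 -1.    ] F [-0.8976 -0.3158  0.5682] M [-0.1566  0.0922 -0.0427] g 0.1664 q7 1.3297648517641534
offset units [-0.0146 -0.0045 -0.0298] twist z 0.0006425280646335733
```

>>> drive_tool(
  newtons=20,
  steps=[
    {"twist": [0, 0, 0], "offset": [-0.01, -0.004, -0.02], "hand": 0.86},
    {"twist": [0, 0, 0], "offset": [0, 0, 0], "hand": 0.9},
    {"twist": [0, 0, 0], "offset": [0, 0, 0], "hand": 0.9},
  ],
)

```text
time_s: 4.55
ee_pos: [0.4188, 0.1005, 0.0813]
tcp_rot: [[-0.998, 0.061, 0.009], [0.061, 0.998, 0.005], [-0.009, 0.006, -1.0]]
ft_force: [0.3, 2.3, 0.8]
grip_width: 0.102
```

```bash
python3 st.py "(.418,.0995,.08,-.06)"; python3 -c "
from h import *
save('scene','s3.png',(190,190,280,260),8)"
```

```text
t 4.55 p [0.4188 0.1005 0.0813] yawy -0.0613 z [ 0.0093  0.0054 -0.9999] F [0.2692 2.3197 0.8232] M [ 0.5928 -0.0458  0.0631] g 0.1017 q7 1.3325866640052313
offset units [-0.005  -0.0067 -0.0089] twist z 0.00039939213004206895
```

View pics/s3.png

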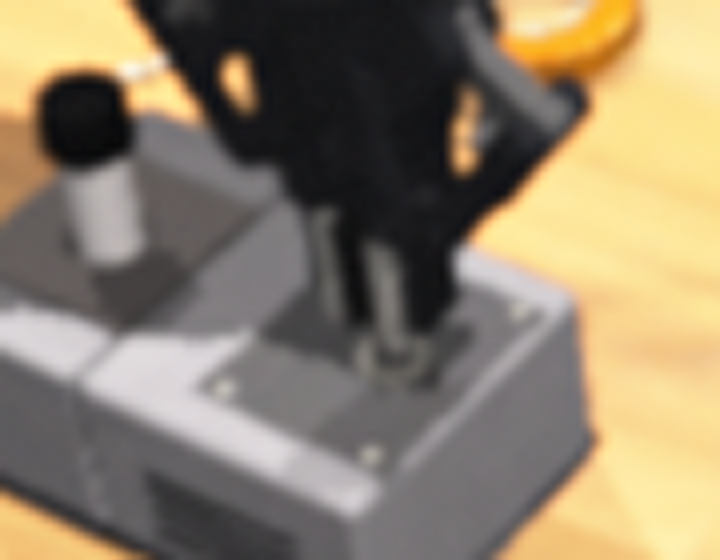

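The lever is clamped and visibly upright, opening about 8.6 mm and side force 2 N. Now I'll release it, rise and rotate for the vial.

>>> drive_tool(
  steps=[
    {"twist": [0, 0, 0], "offset": [0, -0.003, 0], "hand": 0.85},
    {"twist": [0, 0, 0], "offset": [0, 0, 0], "hand": 0.75},
    {"twist": [0, 0, 0], "offset": [0, 0, 0], "hand": 0.55},
    {"twist": [0, 0, 0], "offset": [0, 0, 0.2], "hand": 0.4},
    {"twist": [0, 0, 0], "offset": [0, 0, 0.3], "hand": 0.4},
    {"twist": [0, 0, 0], "offset": [0, 0, 0.08], "hand": 0.4},
    {"twist": [0, 0, -0.045], "offset": [0.01, 0.15, 0], "hand": 0.4},
    {"twist": [0, 0, -0.045], "offset": [0.01, 0.15, 0], "hand": 0.4},
  ],
)

```text
time_s: 5.4
ee_pos: [0.4213, 0.1421, 0.172]
tcp_rot: [[-0.938, 0.347, 0.009], [0.347, 0.938, 0.002], [-0.008, 0.005, -1.0]]
ft_force: [0.2, 1.3, -0.6]
grip_width: 0.599
```

>>> drive_tool(
  steps=[
    {"twist": [0, 0, -0.045], "offset": [0, 0.15, 0], "hand": 0.4},
    {"twist": [0, 0, -0.045], "offset": [0, 0.1, 0], "hand": 0.4},
    {"twist": [0, 0, -0.045], "offset": [0, 0, 0], "hand": 0.4},
    {"twist": [0, 0, -0.045], "offset": [0, 0, 0], "hand": 0.4},
    {"twist": [0, 0, -0.045], "offset": [0, 0, 0], "hand": 0.4},
    {"twist": [0, 0, -0.045], "offset": [0, 0, 0], "hand": 0.4},
    {"twist": [0, 0, -0.045], "offset": [0, 0, 0], "hand": 0.4},
    {"twist": [0, 0, -0.045], "offset": [0, 0, 0], "hand": 0.4},
  ],
)

```text
time_s: 6.2
ee_pos: [0.4211, 0.1831, 0.1723]
tcp_rot: [[-0.039, 0.999, 0.006], [0.999, 0.039, -0.009], [-0.009, 0.005, -1.0]]
ft_force: [-0.1, 0.2, -0.3]
grip_width: 0.598
```

```bash
python3 st.py "(.424,.1955,.084,-1.72)"; python3 -c "
from h import *
a=r.get_image('scene')[200:270,190:280,::-1];b=r.get_image('top')[225:290,200:280,::-1]
cv2.imwrite('pics/s4.png',np.hstack([cv2.resize(a,(400,311),interpolation=3),cv2.resize(b,(383,311),interpolation=3)]))
print(r.pinpoint('scene','toggle_tip')[:2],r.pinpoint('top','toggle_tip')[:2],r.pinpoint('scene','toggle_pivot')[:2])"
```

```text
t 6.2 p [0.4211 0.1831 0.1723] yawy -1.5313 z [ 0.0057 -0.0085 -0.9999] F [-0.1327  0.2119 -0.289 ] M [ 0.0289  0.0708 -0.0184] g 0.5982 q7 -0.3469442807850441
offset units [ 0.0196  0.0827 -0.5884] twist z -0.06004931927884924
[{'xy': [237.6, 221.5], 'p': 0.46}] [{'xy': [400.7, 251.7], 'p': 0.2}] [{'xy': [239.8, 233.2], 'p': 0.95}, {'xy': [373.7, 219.0], 'p': 0.32}]
```

View pics/s4.png

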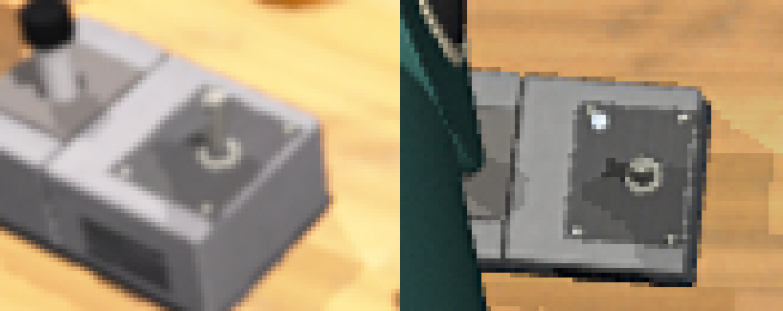

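Run:
```python
from h import *
p=np.array([.4182,.0995,.066]);a=np.array([-.06,-.998,0])*1
for th in(-.1,0,.1):
    t=p+.04*np.sin(th)*a+[0,0,.04*np.cos(th)]
    print(th,proj('scene',t)-proj('scene',p),proj('top',t)-proj('top',p))
```

```text
-0.1 [ -3.84291603 -15.2229107 ] [-3.64812508 -2.65662648]
0 [ -2.26089316 -14.59209297] [-1.96033336 -2.53506486]
0.1 [ -0.65052054 -13.80895343] [-0.25230514 -2.3874092 ]
```

>>> drive_tool(
  steps=[
    {"twist": [0, 0, -0.03], "offset": [0.02, 0.08, -0.1], "hand": 0.4},
    {"twist": [0, 0, -0.03], "offset": [0, 0, -0.1], "hand": 0.4},
    {"twist": [0, 0, 0], "offset": [0, 0, 0], "hand": 0.4},
  ],
)

```text
time_s: 6.75
ee_pos: [0.4245, 0.1955, 0.142]
tcp_rot: [[0.134, 0.991, 0.005], [0.991, -0.134, -0.008], [-0.008, 0.006, -1.0]]
ft_force: [0.5, -0.5, 1.3]
grip_width: 0.598
```

```bash
python3 st.py "(.424,.1955,.084,-1.72)"
```

```text
t 6.75 p [0.4245 0.1955 0.142 ] yawy -1.7048 z [ 0.0053 -0.0084 -1.    ] F [ 0.4972 -0.5325  1.2934] M [-0.017   0.048   0.0126] g 0.5979 q7 -0.4991509058333647
offset units [-0.0037  0.0001 -0.3864] twist z -0.0048225788908606
```

Run:
```python
from h import *
im=r.get_image('scene').astype(int).mean(2); np.save('sc.npy',im)
a=cv2.imread('pics/s1.png').astype(int).mean(2)
print('now',np.arange(230,248));
for v in range(217,239): print(v,im[v,230:248].astype(int), a[v,230:248].astype(int))
```

```text
now [230 231 232 233 234 235 236 237 238 239 240 241 242 243 244 245 246 247]
217 [211 210 210 212 211 211 211 211 212 210 210 210 210 212 212 214 216 216] [203 202 202 202 202 202 202 202 202 201 202 201 202 206 208 209 211 211]
218 [213 213 213 212 209 201 201 207 211 209 210 210 211 212 212 212 213 214] [204 203 204 204 200 193 193 199 202 204 203 201 202 205 205 206 207 208]
219 [213 213 213 209 193 175 180 199 209 207 209 211 212 213 213 212 208 208] [204 204 203 199 184 168 171 185 193 198 201 202 203 204 205 204 200 201]
220 [212 213 208 192 167 159 187 216 226 226 218 209 208 210 212 210 208 207] [203 204 199 183 159 160 193 207 196 182 188 196 197 201 202 200 198 199]
221 [214 208 192 166 147 168 205 229 235 231 208 184 182 196 206 210 210 209] [205 199 183 156 146 197 242 248 238 197 170 175 182 192 199 201 201 200]
222 [207 193 167 139 138 171 197 212 218 202 167 143 144 165 186 200 207 210] [198 184 158 131 152 233 254 255 252 217 174 185 195 193 190 192 198 201]
223 [182 162 141 128 130 150 155 164 170 153 130 120 124 134 151 169 188 202] [174 154 133 119 145 221 251 254
[... 1621 characters left out ...]
1 122 106 104 106] [117 117 116 125 166 199 172 117  94  92 105 158 197 178 136 120 120 119]
235 [102 102 102 107 141 187 180 144 128 132 143 170 181 152 114 106 104 103] [117 117 117 123 159 197 190 151 128 124 137 171 187 160 126 119 118 118]
236 [102 103 102 105 126 175 197 194 182 173 176 183 166 132 108 104 104 102] [117 118 117 119 136 175 195 193 187 182 177 176 163 133 118 118 118 117]
237 [102 103 104 103 108 135 165 178 175 162 154 149 133 112 103 103 105 104] [117 118 118 118 121 139 161 174 182 171 155 143 126 111 111 116 120 120]
238 [103 104 104 103 104 110 122 131 132 123 115 113 108 104 103 106 111 114] [118 119 119 118 117 118 125 134 140 132 118 109 103 100 104 111 116 121]
```

Run:
```python
from h import *
im=r.get_image('top').astype(int).mean(2)
b=cv2.imread('pics/t1.png').astype(int).mean(2)
print(np.arange(244,260))
for v in range(254,268): print(v,im[v,244:260].astype(int),b[v,244:260].astype(int))
```

```text
[244 245 246 247 248 249 250 251 252 253 254 255 256 257 258 259]
254 [78 80 80 92 96 94 95 93 96 94 94 94 96 91 93 91] [82 84 83 83 84 85 84 82 86 85 84 85 87 84 82 82]
255 [77 79 78 79 83 81 80 80 84 92 95 95 95 92 93 90] [82 85 84 83 88 85 84 83 85 84 84 85 86 84 83 82]
256 [79 81 80 78 78 76 73 74 77 81 81 93 97 94 92 92] [84 84 83 83 87 84 82 81 86 84 84 84 84 85 83 82]
257 [ 83  83  81  76  75  91 118  76  72  77  77  82  83  80  79  76] [84 86 84 81 81 76 88 89 83 79 54 77 81 83 84 83]
258 [ 45  81  83  75 121 161 170 182 136  64  71  80  81  79  78  77] [ 85  85  84  82 122 168 178 179  89 148 150 136  92  81  84  83]
259 [ 41  48  44  53 174 181 180 184 164 179 103  79  80  80  79  77] [ 85  83  83  75 106  92  79  98  65 162 176 160 103  83  83  80]
260 [ 42  41  37  76 102 172 198 138 109 161 105  79  78  79  79  77] [ 84  83  81  97  89  48  68  64  49 165 171 159  94  79  84  83]
261 [ 38  39  42  80  62  61  72  64  60 154 126  85  79  80  78  75] [ 83  83  95 101  71  43  56  55  41  73 135 112  84  80  85  83]
262 [ 80  79  41 153  86  45  44  51  60 157 116  83  79  78  78  90] [ 84  83  80 164 105  51  55  48  53 135 107  74  82  86  86  84]
263 [ 83  82  71 122 154 146  66  80 149 179 104  77  78  80  77  90] [ 84  84  76 124 167 138  63  87 136 164  96  69  73  72  73  72]
264 [ 80  80  76  79 139 190 191 195 161  99  76  81  80  80  75 112] [ 84  85  80  83 147 175 173 178 163  95  67  71  69  71  69  83]
265 [ 81  79  79  75  84 113 116 100  88  75  78  80  80  79  76 119] [ 85  83  83  80  89 109 106  88  92  80  82  84  85  72  67 106]
266 [80 80 79 79 76 78 78 89 81 79 81 81 79 79 78 95] [84 84 84 84 81 82 81 81 82 82 86 85 87 83 69 86]
267 [80 80 79 81 79 77 78 84 80 79 80 81 80 78 77 93] [84 84 83 84 84 84 83 85 84 84 85 84 85 85 83 96]
```

Both views put the lever at about +0.07 rad, so the pivot lies at y≈0.1027, not 0.1003. I'll clamp once more at the corrected y before touching the vials.

>>> drive_tool(
  steps=[
    {"twist": [0, 0, 0.047], "offset": [0, -0.04, 0.05], "hand": 0.4},
    {"twist": [0, 0, 0.047], "offset": [0, -0.1, 0.02], "hand": 0.4},
    {"twist": [0, 0, 0.047], "offset": [0, -0.1, 0], "hand": 0.4},
    {"twist": [0, 0, 0.047], "offset": [0, -0.1, 0], "hand": 0.4},
    {"twist": [0, 0, 0.047], "offset": [-0.01, -0.1, 0], "hand": 0.4},
    {"twist": [0, 0, 0.047], "offset": [-0.01, -0.1, 0], "hand": 0.4},
    {"twist": [0, 0, 0.047], "offset": [-0.01, -0.1, 0], "hand": 0.4},
    {"twist": [0, 0, 0.047], "offset": [0, 0, 0], "hand": 0.4},
  ],
)

```text
time_s: 7.65
ee_pos: [0.4227, 0.0961, 0.1613]
tcp_rot: [[-0.878, 0.478, 0.015], [0.478, 0.878, 0.009], [-0.009, 0.015, -1.0]]
ft_force: [-0.2, -0.1, -0.0]
grip_width: 0.6
```

>>> drive_tool(
  steps=[
    {"twist": [0, 0, 0.047], "offset": [0, 0, 0], "hand": 0.4},
    {"twist": [0, 0, 0.047], "offset": [0, 0, 0], "hand": 0.4},
    {"twist": [0, 0, 0.047], "offset": [0, 0, 0], "hand": 0.3},
    {"twist": [0, 0, 0], "offset": [0, 0, 0], "hand": 0.3},
  ],
)

```text
time_s: 8.05
ee_pos: [0.4241, 0.0947, 0.1651]
tcp_rot: [[-0.999, 0.04, 0.014], [0.041, 0.999, 0.017], [-0.014, 0.018, -1.0]]
ft_force: [-0.2, -0.3, 0.4]
grip_width: 0.701
```

```bash
python3 st.py "(.418,.1027,.082,-.06)"
```

```text
t 8.05 p [0.4241 0.0947 0.1651] yawy -0.0404 z [ 0.0143  0.0171 -0.9998] F [-0.1527 -0.3415  0.3695] M [-0.0186  0.014  -0.0124] g 0.7009 q7 1.3143144434312917
offset units [-0.0405  0.053  -0.554 ] twist z -0.006254172873612534
```

>>> drive_tool(
  steps=[
    {"twist": [-0.0054, 0.0046, -0.006], "offset": [-0.04, 0.053, -0.1], "hand": 0.3},
    {"twist": [0, 0, 0], "offset": [0, 0, -0.2], "hand": 0.3},
    {"twist": [0, 0, 0], "offset": [0, 0, -0.18], "hand": 0.3},
    {"twist": [0, 0, 0], "offset": [0, 0, -0.05], "hand": 0.3},
    {"twist": [0, 0, 0], "offset": [0, 0, 0], "hand": 0.45},
  ],
)

```text
time_s: 8.55
ee_pos: [0.4201, 0.103, 0.0872]
tcp_rot: [[-0.997, 0.071, 0.006], [0.071, 0.997, 0.002], [-0.006, 0.002, -1.0]]
ft_force: [-0.2, 0.2, 0.0]
grip_width: 0.559
```

```bash
python3 st.py "(.418,.1027,.082,-.06)"
```

```text
t 8.55 p [0.4201 0.103  0.0872] yawy -0.071 z [ 0.0064  0.0016 -1.    ] F [-0.1877  0.1654  0.0053] M [0.0215 0.0078 0.0281] g 0.5587 q7 1.2988540866673195
offset units [-0.0143 -0.0022 -0.0347] twist z 0.0035148616422958656
```

>>> drive_tool(
  newtons=20,
  steps=[
    {"twist": [0, 0, 0], "offset": [-0.01, -0.002, -0.03], "hand": 0.6},
    {"twist": [0, 0, 0], "offset": [0, 0, 0], "hand": 0.75},
    {"twist": [0, 0, 0], "offset": [0, 0, 0], "hand": 0.82},
    {"twist": [0, 0, 0], "offset": [0, 0, 0], "hand": 0.86},
    {"twist": [0, 0, 0], "offset": [0, 0, 0], "hand": 0.9},
    {"twist": [0, 0, 0], "offset": [0, 0, 0], "hand": 0.9},
  ],
)

```text
time_s: 9.15
ee_pos: [0.42, 0.1029, 0.0858]
tcp_rot: [[-0.997, 0.073, 0.01], [0.073, 0.997, 0.003], [-0.01, 0.004, -1.0]]
ft_force: [1.3, 0.5, -8.3]
grip_width: 0.1
```

```bash
python3 st.py "(.418,.1027,.082,-.06)"
```

```text
t 9.15 p [0.42   0.1029 0.0858] yawy -0.0732 z [ 0.0103  0.0033 -0.9999] F [ 1.2894  0.4954 -8.3492] M [ 0.0299 -0.2462 -0.0358] g 0.1 q7 1.2991106356167534
offset units [-0.0134 -0.0015 -0.0255] twist z 0.004217286071889285
```

>>> drive_tool(
  steps=[
    {"twist": [0, 0, 0], "offset": [0, 0, 0], "hand": 0.85},
    {"twist": [0, 0, 0], "offset": [0, 0, 0], "hand": 0.7},
    {"twist": [0, 0, 0], "offset": [0, 0, 0], "hand": 0.5},
    {"twist": [0, 0, 0], "offset": [0, 0, 0.2], "hand": 0.4},
    {"twist": [0, 0, 0], "offset": [0, 0, 0.3], "hand": 0.4},
    {"twist": [0, 0, -0.03], "offset": [0, 0.1, 0], "hand": 0.4},
    {"twist": [0, 0, -0.047], "offset": [0.01, 0.13, 0], "hand": 0.4},
    {"twist": [0, 0, -0.047], "offset": [0.01, 0.13, 0], "hand": 0.4},
  ],
)

```text
time_s: 9.95
ee_pos: [0.4237, 0.1564, 0.165]
tcp_rot: [[-0.89, 0.456, 0.012], [0.457, 0.89, 0.001], [-0.01, 0.006, -1.0]]
ft_force: [-0.2, -0.4, -0.4]
grip_width: 0.602
```

>>> drive_tool(
  steps=[
    {"twist": [0, 0, -0.047], "offset": [0, 0.13, 0], "hand": 0.4},
    {"twist": [0, 0, -0.047], "offset": [0, 0.13, 0], "hand": 0.4},
    {"twist": [0, 0, -0.047], "offset": [0, 0, 0], "hand": 0.4},
    {"twist": [0, 0, -0.047], "offset": [0, 0, 0], "hand": 0.4},
    {"twist": [0, 0, -0.047], "offset": [0, 0, 0], "hand": 0.4},
    {"twist": [0, 0, -0.047], "offset": [0, 0, 0], "hand": 0.4},
    {"twist": [0, 0, -0.047], "offset": [0, 0, 0], "hand": 0.4},
    {"twist": [0, 0, -0.047], "offset": [0, 0, 0], "hand": 0.4},
  ],
)

```text
time_s: 10.75
ee_pos: [0.4236, 0.2004, 0.1656]
tcp_rot: [[0.103, 0.995, 0.007], [0.995, -0.102, -0.011], [-0.01, 0.008, -1.0]]
ft_force: [-0.3, 0.4, 0.5]
grip_width: 0.606
```

```bash
python3 st.py "(.424,.1972,.084,-1.72)"
python3 - <<'E'
from h import *
im=r.get_image('scene');cv2.imwrite('pics/s5.png',im[:,:,::-1]); im=im.astype(int).mean(2)
t=r.get_image('top').astype(int).mean(2)
for v in range(217,237): print(v,im[v,232:248].astype(int))
for v in range(256,266): print(v,t[v,244:260].astype(int))
E
```

```text
t 10.75 p [0.4236 0.2004 0.1656] yawy -1.6735 z [ 0.0068 -0.011  -0.9999] F [-0.2609  0.4023  0.4831] M [ 0.0522 -0.0176  0.004 ] g 0.6057 q7 -0.5059516763151549
offset units [ 0.003  -0.0216 -0.5438] twist z -0.01480788168786377
217 [211 211 211 210 209 211 211 210 210 208 210 212 213 214 215 216]
218 [212 212 208 204 206 209 210 212 212 209 210 212 212 213 213 214]
219 [213 207 193 193 202 206 207 209 210 212 212 212 212 212 208 208]
220 [208 192 175 187 207 213 209 196 199 206 209 210 212 210 207 206]
221 [191 166 153 182 213 221 202 171 171 179 183 196 207 210 210 209]
222 [166 138 126 148 179 189 170 140 139 142 145 165 185 199 206 210]
223 [140 125 114 115 132 145 140 124 119 123 125 134 150 170 187 201]
224 [127 123 117 108 116 130 132 121 118 120 122 122 127 136 154 175]
225 [123 125 121 111 115 127 132 123 118 122 122 121 122 126 131 142]
226 [125 125 124 113 112 126 132 124 120 122 123 123 124 123 123 125]
227 [124 125 122 113 111 124 131 125 120 122 123 124 125 123 123 123]
228 [115 111 113 111 111 123 132 127 122 124 125 124 123 123 124 126]
229 [ 81  80  84  95 105 119 1
[... 513 characters left out ...]
108 104 105 109]
256 [93 93 93 91 93 90 89 90 93 92 93 93 95 92 91 90]
257 [ 83  95  95  54 105 115 103  99  92  91  93  94  95  92  92  90]
258 [ 45  81  80 128 145 149 126 153 136  75  85  95  95  93  93  91]
259 [ 40  47  30 144 155 162 146  96 153 181 101  78  79  91  95  93]
260 [ 43  42  30 107 153 173 108  65 105 164 104  78  77  79  79  78]
261 [ 42  41  41  81  68  70  63  65  57 154 127  85  78  80  79  75]
262 [ 82  46  30 153  75  38  55  63  58 157 116  83  79  79  78  77]
263 [ 82  78  72 122 155 129  61  84 149 179 105  77  79  80  78  75]
264 [ 80  81  78  80 141 164 162 167 156 100  76  80  79  79  78  92]
265 [ 81  81  78  76  84 107 105  83  86  76  78  81  78  81  75 117]
```

Lever is now upright to the pixel in both views (scene tip dx −1.9 vs −1.95 expected; top −1.8 vs −1.8). Next I grasp the vial.

>>> drive_tool(
  steps=[
    {"twist": [0.0035, 0.0022, -0.015], "offset": [0.003, -0.022, -0.05], "hand": 0.4},
    {"twist": [0, 0, 0], "offset": [0, 0, 0], "hand": 0.4},
  ],
)

```text
time_s: 11.05
ee_pos: [0.4239, 0.1971, 0.1574]
tcp_rot: [[0.141, 0.99, -0.001], [0.99, -0.141, 0.001], [0.001, -0.001, -1.0]]
ft_force: [-0.7, 0.3, 0.7]
grip_width: 0.601
```

```bash
python3 st.py "(.424,.1972,.083,-1.72)"
```

```text
t 11.05 p [0.4239 0.1971 0.1574] yawy -1.7128 z [-0.0007  0.0009 -1.    ] F [-0.7387  0.3338  0.6662] M [-0.0157  0.0258 -0.0217] g 0.6012 q7 -0.508301173733902
offset units [ 0.0004  0.0004 -0.4963] twist z -0.002304796288740912
```

>>> drive_tool(
  newtons=30,
  steps=[
    {"twist": [0, 0, 0], "offset": [0, 0, -0.25], "hand": 0.4},
    {"twist": [0, 0, 0], "offset": [0, 0, -0.2], "hand": 0.4},
    {"twist": [0, 0, 0], "offset": [0, 0, -0.05], "hand": 0.4},
    {"twist": [0, 0, 0], "offset": [0, 0, 0], "hand": 0.6},
    {"twist": [0, 0, 0], "offset": [0, 0, 0], "hand": 0.72},
    {"twist": [0, 0, 0], "offset": [0, 0, 0], "hand": 0.8},
    {"twist": [0, 0, 0], "offset": [0, 0, 0], "hand": 0.8},
  ],
)

```text
time_s: 11.75
ee_pos: [0.426, 0.1971, 0.0834]
tcp_rot: [[0.132, 0.991, 0.003], [0.991, -0.132, 0.004], [0.005, 0.002, -1.0]]
ft_force: [-0.5, -0.7, -0.9]
grip_width: 0.268
```

```bash
python3 st.py "(.424,.1972,.083,-1.72)"
```

```text
t 11.75 p [0.426  0.1971 0.0834] yawy -1.7036 z [ 0.0027  0.0042 -1.    ] F [-0.5163 -0.7235 -0.8593] M [-0.0159  0.0595 -0.0504] g 0.2685 q7 -0.4162851588991505
offset units [-0.0131  0.0008 -0.0029] twist z -0.005208882968813226
```

>>> drive_tool(
  newtons=40,
  steps=[
    {"twist": [0, 0, 0], "offset": [0, 0, 0], "hand": 0.9},
    {"twist": [0, 0, 0], "offset": [0, 0, 0.15], "hand": 0.9},
    {"twist": [0, 0, 0], "offset": [0, 0, 0.25], "hand": 0.9},
    {"twist": [0, 0, 0], "offset": [0, 0, 0.25], "hand": 0.9},
    {"twist": [0, 0, 0], "offset": [0, 0, 0.1], "hand": 0.9},
    {"twist": [0, 0, 0], "offset": [0, -0.2, 0], "hand": 0.9},
    {"twist": [0, 0, 0], "offset": [0, -0.28, 0], "hand": 0.9},
    {"twist": [0, 0, 0], "offset": [0, -0.3, 0], "hand": 0.9},
  ],
)

```text
time_s: 12.55
ee_pos: [0.426, 0.082, 0.2043]
tcp_rot: [[0.122, 0.992, 0.008], [0.992, -0.122, 0.008], [0.009, 0.007, -1.0]]
ft_force: [1.7, -0.8, -0.0]
grip_width: 0.265
```

>>> drive_tool(
  steps=[
    {"twist": [0, 0, 0], "offset": [0, -0.3, 0], "hand": 0.9},
    {"twist": [0, 0, 0], "offset": [0, -0.3, 0], "hand": 0.9},
    {"twist": [0, 0, 0], "offset": [0, -0.3, 0], "hand": 0.9},
    {"twist": [0, 0, 0], "offset": [0, -0.3, 0], "hand": 0.9},
    {"twist": [0, 0, 0], "offset": [0, -0.3, 0], "hand": 0.9},
    {"twist": [0, 0, 0], "offset": [0, -0.25, 0], "hand": 0.9},
    {"twist": [0, 0, 0], "offset": [0, -0.15, 0], "hand": 0.9},
    {"twist": [0, 0, 0], "offset": [0, 0, 0], "hand": 0.9},
  ],
)

```text
time_s: 13.35
ee_pos: [0.4235, -0.2192, 0.2091]
tcp_rot: [[0.126, 0.992, 0.018], [0.992, -0.126, 0.011], [0.013, 0.016, -1.0]]
ft_force: [0.4, 0.8, -0.2]
grip_width: 0.265
```

```bash
python3 st.py "(.4178,-.2598,.19,-1.718)"
```

```text
t 13.35 p [ 0.4235 -0.2192  0.2091] yawy -1.697 z [ 0.0179  0.0105 -0.9998] F [ 0.4157  0.7506 -0.2451] M [ 0.0267  0.0328 -0.0216] g 0.2653 q7 0.5012520710281742
offset units [-0.0383 -0.2708 -0.1273] twist z -0.00668334363720137
```

>>> drive_tool(
  steps=[
    {"twist": [-0.0033, 0.0057, -0.0067], "offset": [-0.038, -0.27, -0.12], "hand": 0.9},
    {"twist": [0, 0, 0], "offset": [0, 0, 0], "hand": 0.9},
  ],
)

```text
time_s: 13.55
ee_pos: [0.4182, -0.2604, 0.1912]
tcp_rot: [[0.146, 0.989, 0.001], [0.989, -0.146, 0.0], [0.0, 0.001, -1.0]]
ft_force: [0.1, 0.7, 0.2]
grip_width: 0.266
```

```bash
python3 st.py "(.4178,-.2598,.19,-1.718)"; python3 -c "
from h import *
im=r.get_image('scene')[:,:,::-1];cv2.imwrite('pics/s6f.png',im);cv2.imwrite('pics/s6.png',cv2.resize(im[200:340,360:480],None,fx=4.2,fy=4.2,interpolation=3))
print(proj('scene',(.4178,-.2598,.1)),proj('scene',(.4178,-.2598,.190)))"
```

```text
t 13.55 p [ 0.4182 -0.2604  0.1912] yawy -1.7176 z [ 0.0012  0.     -1.    ] F [0.1354 0.6803 0.1799] M [0.0599 0.0337 0.0256] g 0.2658 q7 0.6019870841345032
offset units [-0.0028  0.004  -0.0081] twist z -0.00011867976881915868
[409.61020472 289.05905618] [417.20291267 252.83882397]
```

View pics/s6.png

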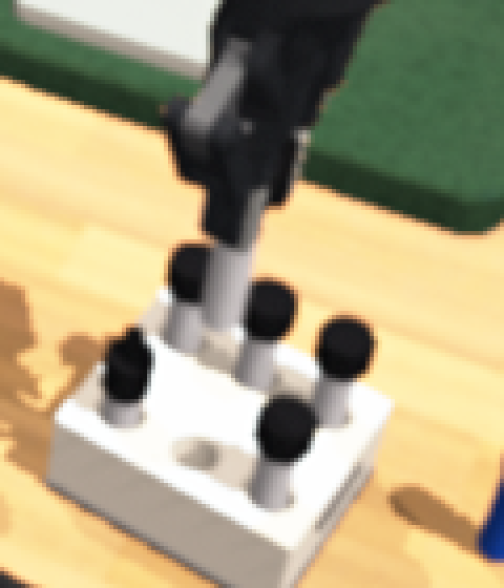

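Run:
```python
from h import *
im=cv2.imread('pics/s6f.png').astype(int)
print(np.arange(404,424))
for v in range(256,284,2): print(v,im[v,404:424].mean(1).astype(int))
for z in(.128,.14,.15,.16,.17):
    c=np.array([.4182,-.2604,z]); p=proj('scene',c); e=[proj('scene',c+.009*np.array([np.cos(a),np.sin(a),0]))[0] for a in np.linspace(0,6.28,60)]
    print(z,p,min(e),max(e))
print('hole',proj('scene',(.4178,-.2598,.05)))
print((im[300:315,398:416].mean(2)).astype(int))
```

```text
[404 405 406 407 408 409 410 411 412 413 414 415 416 417 418 419 420 421
 422 423]
256 [214 214 213 203 175 132  90  54  30  22  21  25  38  72 100 118 139 176
 205 214]
258 [ 76  72  74  78  85 106 122 114  97  82  65  56  69  93 114 147 188 212
 217 216]
260 [ 30  30  28  29  31  48  82 108 122 132 143 147 149 154 166 189 213 221
 219 219]
262 [ 30  30  30  30  37  64  95 114 127 140 155 167 179 187 193 203 217 220
 221 220]
264 [ 30  31  30  31  44  77 104 120 133 147 162 175 185 192 199 212 217 214
 213 213]
266 [ 20  21  24  28  52  87 111 126 139 154 168 180 190 195 195 185 162 137
 123 114]
268 [ 16  16  16  29  66  98 118 132 144 158 173 184 193 195 178 123  58  29
  27  27]
270 [ 13  13  17  38  77 107 125 137 152 166 179 188 194 187 152  89  41  28
  30  30]
272 [104  94  88  91 102 116 131 145 159 173 182 190 193 175 121  56  30  30
  30  31]
274 [160 172 176 159 133 125 137 150 165 178 188 194 191 159  93  32  17  23
  26  28]
276 [172 185 189 177 152 139 142 156 170 182 191 195 184 136  63  18  11  16
  16  18]
278 [177 187 190 191 186 179 174 175 184 199 213 234 244 212
[... 1007 characters left out ...]
191 207 223 238 244 245]
 [252 250 242 227 222 221 215 205 187 168 156 151 156 178 200 215 221 221]
 [252 250 241 226 220 215 203 188 173 161 153 143 140 162 189 206 212 212]
 [251 250 243 227 208 193 182 171 164 158 151 141 134 155 184 205 212 213]
 [252 251 247 231 199 175 168 165 161 156 148 137 134 156 189 206 213 213]
 [252 252 251 244 224 197 178 168 160 153 146 139 145 172 198 211 214 213]
 [253 253 253 253 250 242 228 208 192 174 161 162 173 195 209 213 214 213]
 [254 254 254 254 254 253 252 251 246 235 219 206 204 208 212 213 214 213]
 [244 253 254 254 254 254 254 254 254 253 251 242 224 213 212 213 214 214]
 [202 233 247 253 254 254 254 254 254 254 254 252 243 230 221 214 212 212]]
```

The held tube shows about 0.9 px left of its prediction, consistent with the same bias at the mixer. The empty hole is clear at crop (200,452). Target in TCP terms is (0.4187, -0.2608).

>>> drive_tool(
  steps=[
    {"twist": [0, 0, 0], "offset": [0.003, -0.003, -0.15], "hand": 0.9},
    {"twist": [0, 0, 0], "offset": [0, 0, -0.2], "hand": 0.9},
    {"twist": [0, 0, 0], "offset": [0, 0, -0.1], "hand": 0.9},
    {"twist": [0, 0, 0], "offset": [0, 0, 0], "hand": 0.9},
  ],
)

```text
time_s: 14.0
ee_pos: [0.4219, -0.2547, 0.1241]
tcp_rot: [[0.139, 0.99, 0.007], [0.99, -0.139, 0.003], [0.004, 0.006, -1.0]]
ft_force: [-1.3, 0.6, 0.0]
grip_width: 0.266
```

```bash
python3 st.py "(.4187,-.2608,.1135,-1.718)"; python3 -c "
from h import *
im=r.get_image('scene')[:,:,::-1];cv2.imwrite('pics/s7f.png',im);cv2.imwrite('pics/s7.png',cv2.resize(im[240:330,370:460],None,fx=6,fy=6,interpolation=3))"
```

```text
t 14.0 p [ 0.4219 -0.2547  0.1241] yawy -1.7106 z [ 0.0066  0.003  -1.    ] F [-1.3083  0.6425  0.0245] M [0.0167 0.0227 0.0391] g 0.2661 q7 0.6952314136129043
offset units [-0.0217 -0.0405 -0.0708] twist z -0.0023574366293088725
```

View pics/s7.png

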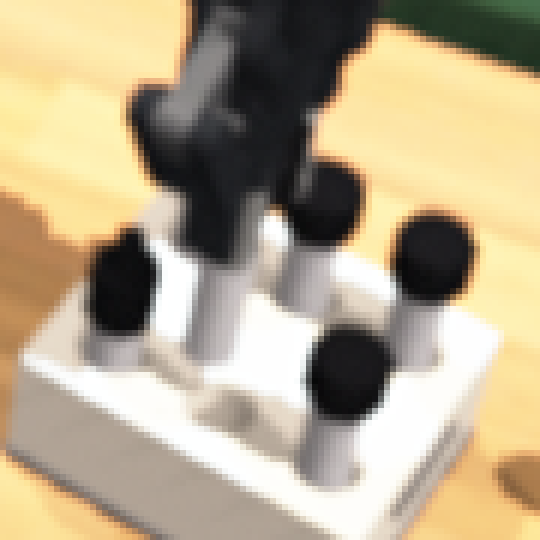

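The tube is above and left of the hole because the arm drifted while descending. I'll correct that and settle.

>>> drive_tool(
  steps=[
    {"twist": [-0.001, 0.002, -0.0024], "offset": [-0.022, -0.04, -0.04], "hand": 0.9},
    {"twist": [0, 0, 0], "offset": [0, 0, 0], "hand": 0.9},
  ],
)

```text
time_s: 14.25
ee_pos: [0.4199, -0.2607, 0.1204]
tcp_rot: [[0.146, 0.989, 0.003], [0.989, -0.146, -0.001], [-0.0, 0.003, -1.0]]
ft_force: [0.0, -0.1, 0.5]
grip_width: 0.266
```

```bash
python3 st.py "(.4187,-.2608,.113,-1.718)"
```

```text
t 14.25 p [ 0.4199 -0.2607  0.1204] yawy -1.7171 z [ 0.0032 -0.0007 -1.    ] F [ 0.0407 -0.1201  0.4959] M [ 0.0118 -0.0461  0.0074] g 0.2664 q7 0.7032712347230089
offset units [-0.0079 -0.0005 -0.0496] twist z -0.00029204963347204366
```

>>> drive_tool(
  steps=[
    {"twist": [0, 0.001, 0], "offset": [-0.009, 0, -0.03], "hand": 0.9},
    {"twist": [0, 0, 0], "offset": [-0.002, -0.002, -0.05], "hand": 0.9},
    {"twist": [0, 0, 0], "offset": [-0.001, -0.002, -0.03], "hand": 0.9},
    {"twist": [0, 0, 0], "offset": [0, 0, 0], "hand": 0.9},
  ],
)

```text
time_s: 14.65
ee_pos: [0.4184, -0.2614, 0.1038]
tcp_rot: [[0.146, 0.989, 0.001], [0.989, -0.146, -0.001], [-0.001, 0.001, -1.0]]
ft_force: [-1.0, 0.2, -0.6]
grip_width: 0.268
```

```bash
python3 st.py "(.4187,-.2608,.0714,-1.718)"; python3 -c "
from h import *
im=r.get_image('scene')[:,:,::-1];cv2.imwrite('pics/s8f.png',im);cv2.imwrite('pics/s8.png',cv2.resize(im[250:330,370:450],None,fx=5,fy=5,interpolation=3))"
```

```text
t 14.65 p [ 0.4184 -0.2614  0.1038] yawy -1.7168 z [ 0.0014 -0.0008 -1.    ] F [-0.985   0.1751 -0.5511] M [-0.0142  0.1449  0.0498] g 0.2682 q7 0.7281236305366995
offset units [ 0.0023  0.0038 -0.2159] twist z -0.00037530681802462926
```

View pics/s8.png

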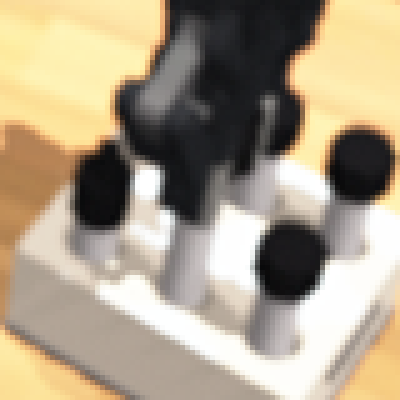

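The tube has entered the hole: underside 10 mm below the mouth, no axial force. Now I'll push it home.

>>> drive_tool(
  steps=[
    {"twist": [0, 0, 0], "offset": [0.001, 0.002, -0.07], "hand": 0.9},
    {"twist": [0, 0, 0], "offset": [-0.001, -0.002, -0.06], "hand": 0.9},
    {"twist": [0, 0, 0], "offset": [-0.001, -0.001, -0.05], "hand": 0.9},
    {"twist": [0, 0, 0], "offset": [0, 0, -0.025], "hand": 0.9},
    {"twist": [0, 0, 0], "offset": [0, 0, 0], "hand": 0.9},
  ],
)

```text
time_s: 15.2
ee_pos: [0.418, -0.2615, 0.0701]
tcp_rot: [[0.146, 0.989, 0.001], [0.989, -0.146, -0.001], [-0.001, 0.001, -1.0]]
ft_force: [-1.1, 0.3, -0.0]
grip_width: 0.265
```

```bash
python3 st.py "(.4187,-.2608,.0714,-1.718)"
```

```text
t 15.2 p [ 0.418  -0.2615  0.0701] yawy -1.7171 z [ 0.0009 -0.0007 -1.    ] F [-1.0711  0.3013 -0.017 ] M [-0.0067 -0.0192 -0.0189] g 0.2654 q7 0.776132181090436
offset units [0.0047 0.0047 0.0088] twist z -0.00029998720467219156
```

>>> drive_tool(
  steps=[
    {"twist": [0, 0, 0], "offset": [0.003, 0.003, -0.012], "hand": 0.9},
    {"twist": [0, 0, 0], "offset": [0, 0, -0.01], "hand": 0.9},
  ],
)

```text
time_s: 15.4
ee_pos: [0.4197, -0.2623, 0.0687]
tcp_rot: [[0.146, 0.989, 0.004], [0.989, -0.146, -0.001], [-0.001, 0.004, -1.0]]
ft_force: [-13.3, 9.0, 47.1]
grip_width: 0.266
```

```bash
python3 st.py "(.4187,-.2608,.0714,-1.718)"
```

```text
t 15.4 p [ 0.4197 -0.2623  0.0687] yawy -1.7177 z [ 0.004  -0.0014 -1.    ] F [-13.3109   8.9776  47.1288] M [1.8698 2.7003 0.0328] g 0.2664 q7 0.7796263357098324
offset units [-0.0067  0.0102  0.0178] twist z -0.00010520870283043434
```

Firm bottom contact with 47 N upward at TCP z 0.0687, so the vial is home. Now I'll release narrowly, rise, and go over the nozzle vial.

>>> drive_tool(
  steps=[
    {"twist": [0, 0, 0], "offset": [-0.007, 0.005, 0.01], "hand": 0.9},
    {"twist": [0, 0, 0], "offset": [0, 0, 0], "hand": 0.7},
    {"twist": [0, 0, 0], "offset": [0, 0, 0], "hand": 0.6},
    {"twist": [0, 0, 0], "offset": [0, 0, 0], "hand": 0.55},
    {"twist": [0, 0, 0], "offset": [0, 0, 0.15], "hand": 0.55},
    {"twist": [0, 0, 0], "offset": [0, 0, 0.25], "hand": 0.55},
    {"twist": [0, 0, 0], "offset": [0.02, 0.12, 0], "hand": 0.55},
    {"twist": [0, 0, 0], "offset": [0.02, 0.12, 0], "hand": 0.55},
  ],
)

```text
time_s: 16.2
ee_pos: [0.4251, -0.2271, 0.133]
tcp_rot: [[0.15, 0.989, 0.005], [0.989, -0.15, -0.003], [-0.002, 0.006, -1.0]]
ft_force: [-0.4, 0.5, -0.3]
grip_width: 0.454
```

```bash
python3 st.py "(.4234,-.2259,.0595,-1.718)"
python3 - <<'E'
from fit import *
im=r.get_image('scene')[:,:,::-1];cv2.imwrite('pics/s9f.png',im)
print([ (c.round(1),s[4]) for c,s in blobs(im,75) if 380<c[0]<460 and 255<c[1]<320])
print('expected hole1 cap',cen('scene',cyl((.4179,-.2598),.082,.1,.012)))
E
```

```text
t 16.2 p [ 0.4251 -0.2271  0.133 ] yawy -1.7212 z [ 0.0053 -0.0031 -1.    ] F [-0.3589  0.5485 -0.3303] M [0.0297 0.0178 0.0258] g 0.454 q7 0.604509747354512
offset units [-0.0111  0.0083 -0.4899] twist z 0.0010256626266277953
[(array([423.3, 273.6]), np.int32(137)), (array([441.5, 282.7]), np.int32(143)), (array([389.9, 287.4]), np.int32(147)), (array([408.7, 292.2]), np.int32(154)), (array([427.6, 301.9]), np.int32(163))]
expected hole1 cap (array([408.9537475 , 292.34223986]), 209.49503524508327)
```

The placed cap shows at (408.7, 292.2), against (409.0, 292.3) expected for fully home. Now down on the nozzle vial.

>>> drive_tool(
  newtons=30,
  steps=[
    {"twist": [0.001, 0.0017, 0.001], "offset": [-0.014, 0.008, -0.05], "hand": 0.55},
    {"twist": [0, 0, 0], "offset": [0, 0, 0], "hand": 0.55},
    {"twist": [0, 0, 0], "offset": [-0.003, 0, -0.18], "hand": 0.55},
    {"twist": [0, 0, 0], "offset": [-0.003, 0, -0.13], "hand": 0.55},
    {"twist": [0, 0, 0], "offset": [0, 0, 0], "hand": 0.55},
  ],
)

```text
time_s: 16.75
ee_pos: [0.4225, -0.2244, 0.0764]
tcp_rot: [[0.144, 0.99, -0.0], [0.99, -0.144, 0.001], [0.001, -0.0, -1.0]]
ft_force: [0.4, 0.0, 0.6]
grip_width: 0.451
```

```bash
python3 st.py "(.4234,-.2259,.0595,-1.718)"
```

```text
t 16.75 p [ 0.4225 -0.2244  0.0764] yawy -1.7152 z [-0.0004  0.0009 -1.    ] F [0.4443 0.0433 0.5815] M [-0.0087 -0.0044 -0.0164] g 0.4506 q7 0.693900083477104
offset units [ 0.0058 -0.01   -0.1128] twist z -0.0008814491168311431
```

>>> drive_tool(
  newtons=30,
  steps=[
    {"twist": [0, 0, 0], "offset": [0.006, -0.011, -0.07], "hand": 0.55},
    {"twist": [0, 0, 0], "offset": [-0.001, -0.001, -0.035], "hand": 0.55},
    {"twist": [0, 0, 0], "offset": [0, 0, 0], "hand": 0.55},
    {"twist": [0, 0, 0], "offset": [0, 0, 0], "hand": 0.7},
    {"twist": [0, 0, 0], "offset": [0, 0, 0], "hand": 0.8},
    {"twist": [0, 0, 0], "offset": [0, 0, 0], "hand": 0.9},
    {"twist": [0, 0, 0], "offset": [0, 0, 0], "hand": 0.9},
  ],
)

```text
time_s: 17.45
ee_pos: [0.4238, -0.2281, 0.0615]
tcp_rot: [[0.146, 0.989, 0.001], [0.989, -0.146, -0.0], [0.0, 0.001, -1.0]]
ft_force: [-1.0, -0.9, -1.5]
grip_width: 0.246
```

```bash
python3 st.py "(.4234,-.2259,.0595,-1.718)"
```

```text
t 17.45 p [ 0.4238 -0.2281  0.0615] yawy -1.7169 z [ 0.001  -0.0001 -1.    ] F [-1.0294 -0.923  -1.5341] M [-0.0094  0.2616  0.0065] g 0.2459 q7 0.7219935084698347
offset units [-0.0024  0.0145 -0.0133] twist z -0.00035484972043111056
```

>>> drive_tool(
  newtons=40,
  steps=[
    {"twist": [0, 0, 0], "offset": [0, 0, 0], "hand": 0.95},
    {"twist": [0, 0, 0], "offset": [0, 0, 0.15], "hand": 0.95},
    {"twist": [0, 0, 0], "offset": [0, 0, 0.25], "hand": 0.95},
    {"twist": [0, 0, 0], "offset": [0, 0, 0.25], "hand": 0.95},
    {"twist": [0, 0, 0], "offset": [0, 0, 0.15], "hand": 0.95},
    {"twist": [0, 0, 0], "offset": [0, 0.2, 0.03], "hand": 0.95},
    {"twist": [0, 0, 0], "offset": [0, 0.28, 0], "hand": 0.95},
    {"twist": [0, 0, 0], "offset": [0, 0.3, 0], "hand": 0.95},
  ],
)

```text
time_s: 18.25
ee_pos: [0.4225, -0.113, 0.1919]
tcp_rot: [[0.155, 0.988, 0.003], [0.988, -0.155, -0.002], [-0.001, 0.003, -1.0]]
ft_force: [0.9, 0.5, -1.4]
grip_width: 0.24
```

>>> drive_tool(
  steps=[
    {"twist": [0, 0, 0], "offset": [0, 0.3, 0], "hand": 0.95},
    {"twist": [0, 0, 0], "offset": [0, 0.3, 0], "hand": 0.95},
    {"twist": [0, 0, 0], "offset": [0, 0.3, 0], "hand": 0.95},
    {"twist": [0, 0, 0], "offset": [0, 0.3, 0], "hand": 0.95},
    {"twist": [0, 0, 0], "offset": [0, 0.25, 0], "hand": 0.95},
    {"twist": [0, 0, 0], "offset": [0, 0.2, 0], "hand": 0.95},
    {"twist": [0, 0, 0], "offset": [0, 0, 0], "hand": 0.95},
  ],
)

```text
time_s: 18.95
ee_pos: [0.4202, 0.1505, 0.1939]
tcp_rot: [[0.148, 0.989, 0.008], [0.989, -0.148, 0.003], [0.004, 0.007, -1.0]]
ft_force: [0.1, -1.0, -0.3]
grip_width: 0.238
```

```bash
python3 st.py "(.426,.1949,.16,-1.717)"
```

```text
t 18.95 p [0.4202 0.1505 0.1939] yawy -1.7196 z [ 0.0077  0.0032 -1.    ] F [ 0.1329 -0.9672 -0.3101] M [-0.0207  0.0112  0.009 ] g 0.2381 q7 -0.451703395266367
offset units [ 0.0385  0.2959 -0.2261] twist z 0.0008390158681083494
```

>>> drive_tool(
  steps=[
    {"twist": [-0.001, 0.0025, 0.001], "offset": [0.038, 0.296, -0.05], "hand": 0.95},
    {"twist": [0, 0, 0], "offset": [0, 0, -0.15], "hand": 0.95},
    {"twist": [0, 0, 0], "offset": [0, 0, -0.18], "hand": 0.95},
    {"twist": [0, 0, 0], "offset": [0, 0, 0], "hand": 0.95},
  ],
)

```text
time_s: 19.35
ee_pos: [0.4269, 0.1964, 0.1364]
tcp_rot: [[0.144, 0.99, 0.002], [0.99, -0.144, 0.002], [0.002, 0.002, -1.0]]
ft_force: [-0.5, -0.8, 0.2]
grip_width: 0.239
```

```bash
python3 st.py "(.426,.1949,.125,-1.717)"
```

```text
t 19.35 p [0.4269 0.1964 0.1364] yawy -1.7155 z [ 0.0022  0.0019 -1.    ] F [-0.4783 -0.7577  0.2256] M [-0.0386  0.0131  0.0009] g 0.239 q7 -0.4394481358155322
offset units [-0.0059 -0.01   -0.0763] twist z -0.0004805018767129124
```

>>> drive_tool(
  steps=[
    {"twist": [-0.0005, 0.0007, 0], "offset": [-0.006, -0.01, -0.07], "hand": 0.95},
    {"twist": [0, 0, 0], "offset": [0, 0, 0], "hand": 0.95},
  ],
)

```text
time_s: 19.55
ee_pos: [0.4265, 0.1938, 0.1266]
tcp_rot: [[0.146, 0.989, 0.0], [0.989, -0.146, 0.0], [0.0, 0.0, -1.0]]
ft_force: [-0.1, 0.0, 0.2]
grip_width: 0.238
```

```bash
python3 st.py "(.426,.1949,.125,-1.717)"; python3 -c "
from h import *
im=r.get_image('scene')[:,:,::-1];cv2.imwrite('pics/s10f.png',im);cv2.imwrite('pics/s10.png',cv2.resize(im[180:260,170:260],None,fx=6,fy=6,interpolation=3))
print(proj('scene',(.4241,.1947,.064)))"
```

```text
t 19.55 p [0.4265 0.1938 0.1266] yawy -1.7168 z [ 0.0004  0.0003 -1.    ] F [-0.1268  0.0312  0.1539] M [-0.0558  0.0491  0.0002] g 0.238 q7 -0.4250608006067464
offset units [-0.0033  0.0071 -0.0106] twist z -5.672940629482347e-05
[204.28506282 219.78755415]
```

View pics/s10.png

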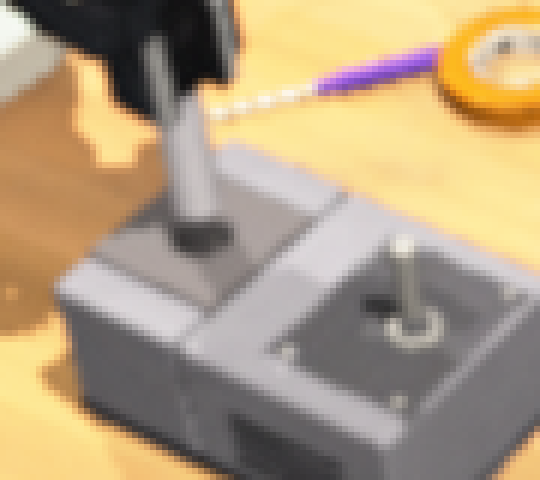

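Run:
```python
from h import *
im=cv2.imread('pics/s10f.png').astype(int).mean(2)
print(np.arange(194,214))
for v in range(202,226): print(v,im[v,194:214].astype(int))
for z in(.0731,.085,.095,.105):
    c=np.array([.4265,.1938,z]); e=np.array([proj('scene',c+.009*np.array([np.cos(a),np.sin(a),0])) for a in np.linspace(0,6.28,60)])
    print(z,proj('scene',c),e.min(0),e.max(0))
for c in((.4241,.1947),(.426,.1975)):
    for R in(.01025,.01225):
        e=np.array([proj('scene',np.array([*c,.064])+R*np.array([np.cos(a),np.sin(a),0])) for a in np.linspace(0,6.28,60)])
        print('well',c,R,e.min(0),e.max(0))
p=proj('scene',(.425,.195,.064));print('dx',proj('scene',(.435,.195,.064))-p,'dy',proj('scene',(.425,.205,.064))-p)
```

```text
[194 195 196 197 198 199 200 201 202 203 204 205 206 207 208 209 210 211
 212 213]
202 [200 190 165 150 165 184 194 196 190 183 191 204 210 212 212 213 214 214
 214 214]
203 [177 168 154 151 166 183 193 196 191 183 187 201 210 216 214 214 213 215
 214 213]
204 [142 137 137 145 163 180 192 196 193 185 181 189 204 211 211 210 210 213
 213 211]
205 [131 130 132 142 159 177 188 194 194 188 178 180 198 207 209 208 208 209
 208 209]
206 [130 131 133 141 156 175 187 194 196 190 178 182 198 208 209 209 209 208
 207 207]
207 [132 132 133 140 153 172 186 195 196 191 180 180 197 208 210 210 209 209
 207 207]
208 [131 132 132 136 150 168 184 194 197 192 183 176 185 199 206 210 210 210
 210 210]
209 [132 130 130 132 146 166 182 192 197 194 185 172 169 178 190 198 206 211
 213 213]
210 [131 130 129 128 138 160 180 191 196 195 188 173 161 164 171 178 189 200
 207 213]
211 [132 130 124 117 130 155 176 187 194 195 189 175 163 163 164 166 171 177
 188 200]
212 [130 124 113 107 123 150 171 185 193 196 191 178 166 164 164 164 165 165
 170 179]
213 [122 111 101  99 116 144 168 183 192 196 192 182 170 165
[... 1131 characters left out ...]
4] [208.96265841 218.88605478]
0.085 [203.69959575 211.75268068] [199.31597986 208.93909133] [208.06952856 214.60577853]
0.095 [202.90628542 208.10423602] [198.49096877 205.29489795] [207.30747834 210.95328394]
0.105 [202.1017665  204.40424288] [197.65428764 201.59955523] [206.5346698  207.24883895]
well (0.4241, 0.1947) 0.01025 [199.35865796 216.5694901 ] [209.19514686 223.05609718]
well (0.4241, 0.1947) 0.01225 [198.39592936 215.94704005] [210.15219778 223.69951563]
well (0.426, 0.1975) 0.01025 [198.86388709 215.63789523] [208.68039659 222.09674039]
well (0.426, 0.1975) 0.01225 [197.90309978 215.01808779] [209.63548848 222.7373829 ]
dx [ 2.91392024 -2.77326355] dy [-3.78335047 -1.48009179]
```

Tube and well in the picture: tube axis projects to u≈203.7 at the mouth, well centre at ≈203.1. So it needs about +1 mm in y, which agrees with the relative reckoning (.426, .1949). The lever still looks upright.

>>> drive_tool(
  steps=[
    {"twist": [0, 0, 0], "offset": [-0.004, 0.007, -0.03], "hand": 0.95},
    {"twist": [0, 0, 0], "offset": [-0.001, 0, -0.04], "hand": 0.95},
    {"twist": [0, 0, 0], "offset": [0, 0, 0], "hand": 0.95},
  ],
)

```text
time_s: 19.9
ee_pos: [0.4272, 0.1954, 0.118]
tcp_rot: [[0.146, 0.989, 0.004], [0.989, -0.146, 0.003], [0.004, 0.003, -1.0]]
ft_force: [0.5, -0.5, -0.4]
grip_width: 0.24
```

```bash
python3 st.py "(.426,.1949,.0735,-1.717)"
```

```text
t 19.9 p [0.4272 0.1954 0.118 ] yawy -1.7178 z [ 0.0039  0.0032 -1.    ] F [ 0.531  -0.5498 -0.4286] M [-0.0769  0.0411  0.015 ] g 0.2398 q7 -0.4149252711139585
offset units [-0.0081 -0.0031 -0.2964] twist z 0.0002565866794228155
```

>>> drive_tool(
  steps=[
    {"twist": [-0.001, 0.0013, 0], "offset": [-0.01, -0.003, -0.02], "hand": 0.95},
    {"twist": [0, 0, 0], "offset": [-0.003, -0.001, -0.04], "hand": 0.95},
    {"twist": [0, 0, 0], "offset": [-0.001, 0, -0.03], "hand": 0.95},
    {"twist": [0, 0, 0], "offset": [0, 0, 0], "hand": 0.95},
  ],
)

```text
time_s: 20.3
ee_pos: [0.425, 0.1948, 0.1035]
tcp_rot: [[0.146, 0.989, -0.0], [0.989, -0.146, 0.0], [-0.0, -0.0, -1.0]]
ft_force: [-0.0, 0.2, -0.6]
grip_width: 0.241
```

```bash
python3 st.py "(.426,.1949,.0735,-1.717)"
```

```text
t 20.3 p [0.425  0.1948 0.1035] yawy -1.7176 z [-0.0004  0.     -1.    ] F [-0.0429  0.2433 -0.6024] M [-0.0628  0.0306 -0.0701] g 0.2413 q7 -0.39970406240371653
offset units [ 0.0069  0.0006 -0.1999] twist z 0.00018602002383813994
```

It is 14 mm into the well with no force. Next I push it home.

>>> drive_tool(
  steps=[
    {"twist": [0, 0, 0], "offset": [0.004, 0, -0.07], "hand": 0.95},
    {"twist": [0, 0, 0], "offset": [-0.002, 0, -0.06], "hand": 0.95},
    {"twist": [0, 0, 0], "offset": [-0.002, 0, -0.045], "hand": 0.95},
    {"twist": [0, 0, 0], "offset": [0, 0, -0.01], "hand": 0.95},
    {"twist": [0, 0, 0], "offset": [0, 0, 0], "hand": 0.95},
  ],
)

```text
time_s: 20.8
ee_pos: [0.4248, 0.1946, 0.0727]
tcp_rot: [[0.146, 0.989, -0.001], [0.989, -0.146, -0.001], [-0.001, -0.001, -1.0]]
ft_force: [-0.7, 0.1, 7.2]
grip_width: 0.241
```

```bash
python3 st.py "(.426,.1949,.0735,-1.717)"
```

```text
t 20.8 p [0.4248 0.1946 0.0727] yawy -1.7178 z [-0.001  -0.0006 -1.    ] F [-0.674   0.1439  7.1778] M [0.1089 0.211  0.0026] g 0.2415 q7 -0.3594379792871078
offset units [0.0078 0.002  0.0053] twist z 0.0002507206651617594
```

>>> drive_tool(
  steps=[
    {"twist": [0, 0, 0], "offset": [0.002, 0, -0.008], "hand": 0.95},
  ],
)

```text
time_s: 20.9
ee_pos: [0.4258, 0.1951, 0.0723]
tcp_rot: [[0.147, 0.989, -0.0], [0.989, -0.147, 0.001], [0.001, -0.0, -1.0]]
ft_force: [-7.6, -0.0, 40.4]
grip_width: 0.241
```

>>> drive_tool(
  steps=[
    {"twist": [0, 0, 0], "offset": [0, 0, 0.004], "hand": 0.9},
    {"twist": [0, 0, 0], "offset": [0, 0, 0], "hand": 0.7},
    {"twist": [0, 0, 0], "offset": [0, 0, 0], "hand": 0.55},
    {"twist": [0, 0, 0], "offset": [0, 0, 0], "hand": 0.45},
    {"twist": [0, 0, 0], "offset": [0, 0, 0.15], "hand": 0.45},
    {"twist": [0, 0, 0], "offset": [0, 0, 0.3], "hand": 0.45},
    {"twist": [0, 0, 0], "offset": [0, 0, 0.3], "hand": 0.45},
    {"twist": [0, 0, 0], "offset": [-0.1, 0.2, 0.1], "hand": 0.45},
  ],
)

```text
time_s: 21.7
ee_pos: [0.4109, 0.2212, 0.2035]
tcp_rot: [[0.153, 0.988, -0.003], [0.988, -0.153, -0.003], [-0.004, -0.002, -1.0]]
ft_force: [-0.0, 1.4, -0.4]
grip_width: 0.55
```

>>> drive_tool(
  steps=[
    {"twist": [0, 0, 0], "offset": [-0.1, 0.3, 0], "hand": 0.45},
    {"twist": [0, 0, 0], "offset": [-0.1, 0.3, 0], "hand": 0.45},
    {"twist": [0, 0, 0], "offset": [-0.1, 0.3, 0], "hand": 0.45},
    {"twist": [0, 0, 0], "offset": [0, 0, 0], "hand": 0.45},
  ],
)

```text
time_s: 22.1
ee_pos: [0.3626, 0.3646, 0.2075]
tcp_rot: [[0.152, 0.988, 0.001], [0.988, -0.152, 0.004], [0.004, 0.001, -1.0]]
ft_force: [0.1, -0.4, -0.8]
grip_width: 0.55
```

```bash
python3 st.py
python3 - <<'E'
from fit import *
im=r.get_image('scene')[:,:,::-1];t=r.get_image('top')[:,:,::-1]
print([(c.round(1),s[4]) for c,s in blobs(im,75) if 180<c[0]<460 and 190<c[1]<320])
for w in((.4252,.198),(.426,.1975)): print('exp cap+nozzle in well',cen('scene',cyl(w,.078,.1,.011)),proj('scene',(*w,.115)))
a=cv2.resize(im[185:325,175:455],(800,400),interpolation=3);cv2.imwrite('pics/f1.png',a)
b=cv2.resize(t[225:295,190:430],(800,233),interpolation=3)
cv2.imwrite('pics/f.png',np.vstack([a[:, :],b[:195]]))
g=im.astype(int).mean(2)
for v in range(219,224): print(v,g[v,230:246].astype(int))
E
```

```text
t 22.1 p [0.3626 0.3646 0.2075] yawy -1.7229 z [ 0.0011  0.0038 -1.    ] F [ 0.0726 -0.4386 -0.7729] M [-0.0688 -0.0441  0.0456] g 0.55 q7 -0.8653794529674997
[(array([200.8, 209.4]), np.int32(120)), (array([215.4, 258.1]), np.int32(258)), (array([405.8, 264.9]), np.int32(129)), (array([289. , 268.9]), np.int32(42)), (array([423.3, 273.6]), np.int32(139)), (array([441.6, 282.8]), np.int32(145)), (array([408.9, 292.4]), np.int32(159)), (array([311. , 298.8]), np.int32(35)), (array([427.6, 301.9]), np.int32(164))]
exp cap+nozzle in well (array([201.35614371, 210.01856625]), 145.73898157011718) [199.24284705 200.39304423]
exp cap+nozzle in well (array([201.78839616, 209.87043872]), 145.61262517271098) [199.68379363 200.24553903]
219 [206 205 205 201 190 196 210 215 211 206 203 204 205 205 207 205]
220 [205 205 200 186 177 200 222 226 215 195 193 199 201 203 204 202]
221 [205 201 185 159 154 191 219 223 202 168 165 173 176 189 199 202]
222 [200 185 160 133 125 151 177 184 164 136 131 136 140 158 179 193]
223 [175 156 134 119 110 110 127 139 134 117 114 118 119 127 144 162]
```

View pics/f.png

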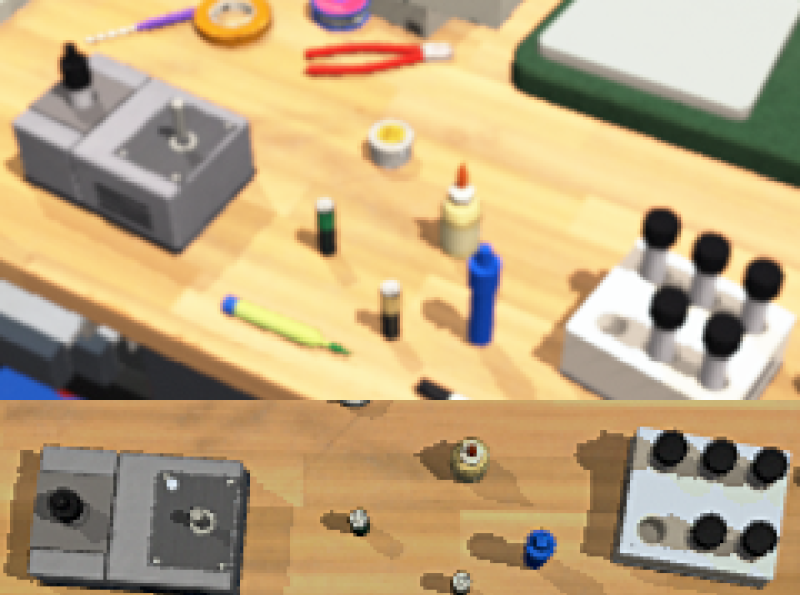

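The final picture shows the nozzle vial in the well (75,75), the lever upright (178,120), and five flat-capped vials in the rack. The nozzle vial's old hole (618,325) is empty, and the bystanders look unmoved.

```bash
python3 -c "
from h import *
print(r.sign_off())"
```

```text
the job is handed in; nothing more can be done
None
```

The job is done and handed in at about 22 s of the 62 s allowed. It was done in the order asked: lever off, flat-capped vial into the rack, then the nozzle vial into the mixer's well.

- **Lever:** My first clamp left it at about +0.07 rad by both cameras. I clamped it again about 2.5 mm over, before touching any vial. After that it read about 0 rad in both views, and it was still upright in the last pictures. It never went into reverse.
- **Flat-capped vial:** It is in the middle hole of the rack's near row. It met the bottom with 47 N upward on the tool, and its cap shows within 0.3 px of where a fully home vial should be.
- **Nozzle vial:** It is in the mixer's well. It met the bottom with 40 N, about 1 mm below the height I predicted, which I take to be a small slip in the grip. Its cap and nozzle show within about 1 px of the position for fully home.
- **Other things:** The other four rack vials show no shift. The cells, bottle, tin and nearer blue look-alike appear unmoved by eye; the other blue one is outside the last picture.
- **Disagreements:** The two cameras differed by about 2–4 mm at the rack and the mixer. I trusted the gripper contacts and relative measurements instead.
- **Forces:** The two seating pushes were the largest I read. They were brief and went through the held vials.

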